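# Empty the bowl warmer into one nested stack

### The arm

A 7-joint arm with a two-finger parallel gripper is mounted at the origin on a cart in front of the work surface, level with it; the furniture and walls round the work are solid. World frame = base frame: x ahead of the robot, y to its left, z up, the work surface at z = 0. Lengths are in mm, angles in rad, forces in N, time in s.
With the tool pointing down it reaches from about 400 to 875 mm from the base axis. Payload 4.4 kg.
Tool frame: the origin (TCP) lies at the very end of the fingers, on their centre line; the grasp point (between the pads) lies behind it (ctrl.hold_point_z is the z of the grasp point in the tool frame, in mm); z points along the fingers, y is the direction in which the jaws open and shut (so a half turn about z gives the same grasp; the last joint's range is limited). The gripper opens to 85 mm and grips with 20 to 120 N. Pads are 22 mm wide; open, the fingers measure 114 mm over their backs; the gripper's body (76 mm by 85 mm) begins 54 mm behind the grasp point. The pads swing forward as they close: fully open they stand 13 mm farther back than shut.
Start: joints at [-1.383, 0.628, 0.038, 1.517, -0.027, 0.996, -0.02], TCP at [163.179, 629.198, 231.313] pointing down, gripper open.
Joint ranges: [-3.06, 3.06], [-0.37, 2.12], [-1.25, 1.32], [0.18, 2.47], [-1.1, 4.24], [0.23, 1.98], [-2.94, 2.94]. Speed limits (rad/s): [2.57, 2.57, 3.14, 3.14, 3.14, 3.14, 3.14].

### API

Orientations are given as [roll, pitch, yaw] about the fixed x, y, z axes, in that order (R = Rz(yaw) Ry(pitch) Rx(roll)).
In Python, from cell import ctrl, vision gives the robot as it stands.
- The arm moves only by the shell command python3 -m crank 'ROWS' [OPENING]. ROWS is JSON, a list of rows, each an object of numbers: "x", "y", "z": the shift along the tool's x, y, z in cm; "spin": the turn about the tool's z in rad. A call has 1 to 5 rows; each row shifts and turns the commanded pose from where the row before left it, along the tool's axes as they then stand; what a row does not reach is not made up. A row lasts 1/10 s, in which the tool goes at most 50 mm and 8.59 degrees, less where a joint would pass 70% of its speed; a pose out of reach is approached as far as the arm can. A call is refused whole if a number of a shift passes 5 or a number of a turn 0.15, either way. A call with a gripper value outside its range is refused whole. OPENING is the opening in per cent of the stroke, from 0 (shut) to 100 (fully open), set as the call begins (- or left out, the last holds). The fingers move at their own pace and stop on an object; the grip force is fixed at half the most. Time passes only in rows, so rows that do not move let the fingers close. It gives the time, the measured TCP pose, the force and the opening at its end, in the units of the state.
- ctrl.read_state(): the state, without advancing time (a new reading comes with each control period).
- vision.get_image(name): name is "scene" or "top" or "wrist"; returns the picture (384x512x3 uint8, blue, green, red); there is no depth.
- vision.calibration(name): a dict with "vfov" (degrees; the focal length in pixels is half the picture's height over the tangent of half this angle, whatever the lens; pixels are square), "cx", "cy" (the principal point, pixels), "eye" and "rotation" of the camera in the world. Camera axes: x right, y up, looking along -z (the intrinsics and any distortion apply to the point x, -y, -z); pixel columns grow to the right and rows downward; lengths in mm; the calibration is good to about 2 mm. A picture is of the moment at which its call begins: read the wrist's pose just before it. calibration takes no time and is no camera call; for the wrist camera it gives the pose at the moment of the call.
- ctrl.finish_job(): hands the job in, once; it reports no verdict.
Trained networks look in the newest picture that a camera, given by its name, has taken for a name from the list of things; names that differ only in an ending like _2 or _b are one class to them, and where a whole thing is asked for, a point or a joint stands for the part that bears it (a point fixed in the world has none). Each returns a list of dicts, best first, with "score" (0 to 1); they miss things now and then, are a little off and sometimes report something else, mostly with a low value. They report only what shows in the picture. A call takes as long as a camera call.
- vision.boxes_of(name, camera): "extent" ([left, top, right, bottom] in pixels, round what is visible of it).
- vision.regions_of(name, camera): "mask" (384x512 bool, what is visible of it) and "extent" ([left, top, right, bottom] in pixels, round what is visible of it).
- vision.place_of(name, camera): "point" ([column, row] in pixels: a listed point, or the origin of a listed thing).
The state is a dict: "clock": time; "qpos": joint angles; "qd": joint speeds; "tau": joint torques, N m; "eef_pos": TCP position; "tool_rot": TCP orientation; "force": force on the tool from outside, world axes, zero at the start; "torque": the same for the moment, N m; "width": finger opening in mm.
Only numpy, scipy, OpenCV 4.12 (cv2) and the standard library are available. Lean on these libraries where they do the work, as an engineer would, in place of code of your own. Each camera call takes 0.05 s, during which the arm holds its last target.

### The job

Empty the little bowl warmer for serving: pull its drop-down door right down, draw the rack out fully, and nest every bowl from the rack upright in the bowl that stands on the wooden tray, so that they make one stack there. Then push the empty rack fully home and push the door back up until it is shut, never raising the door while the rack is out. Leave the other things on the worktop where they are.

Things in the scene. Friction and masses are not known exactly. Their poses are not given: they have to be found in the camera images.
- warmer: low aluminium bowl warmer, 187 mm deep (x), 360 mm wide (y), 109 mm tall, fixed to the worktop. Origin: on the worktop, straight under the middle of the hinge line of the door at its front; x points back into the warmer, y along the hinge, z up. Its roof begins 95 mm behind the hinge line, so between the door and the roof the top is open; the bowls stand under the roof until the rack is drawn out. Nothing stands on the roof.
- door (a joint): drop-down front door, hinged along its lower edge: 0 rad = shut (leaning back 0.21 rad from upright), 1.78 rad = fully down (level, towards the robot). A stiff friction hinge (about 0.35 N m, 3 to 6 N at the bar): it stays at any angle. The panel is 10 mm thick and ends 82 mm from the hinge
- door_hinge (a point): middle of the door's hinge line, 30 mm above the worktop; its y axis runs along the hinge. Wall cabinets hang 0.47 m above the worktop, their fronts at about x = 0.62 m from the robot: at the shut door and the rack keep low, or lean the wrist back towards the robot (up to 0.4 rad is enough)
- door_bar (a point): middle of the grip bar of the door: a round bar 10 mm thick and 160 mm long, parallel to the hinge and 125 mm from it, its axis 43 mm off the panel's free edge on two posts at its ends. Door shut: the bar is on top, 152 mm above the worktop; door down: it lies nearest the robot, 30 mm above the worktop. It can be pinched from above, fingers before and behind it, all along its way, turning between the fingers
- rack (a joint): pull-out steel rack behind the door: 0 = fully home, 0.12 m = fully out towards the robot (along -x of the warmer). Sliding friction about 1.5 N; it stays where it is left. The rack passes over the door when the door is down
- rack_bar (a point): middle of the grip bar of the rack: a round bar 10 mm thick and 120 mm long along y, 78 mm above the worktop, over the rack's front edge; with the rack home it is 28 mm behind the hinge line. It can be pinched from above, fingers before and behind it
- rack_floor (a point): middle of the rack's floor, 46 mm above the worktop, moving with it. The rack is 142 x 334 mm with 3 mm walls that rise 12 mm above the floor; the bowls stand on it in one row along y, about 80 mm apart where neighbours are present (12 mm between rims), with about 30 mm free before and behind each rim for fingers
- tray: square wooden serving tray, 190 x 190 mm, fixed; 8 mm thick with a rim 14 mm high. Origin: centre of its underside
- tray_mid (a point): centre of the tray's upper face, 8 mm above the worktop
- bowl0: a plain white nesting bowl: 40 mm tall, 68 mm across its outer rim (an upright band, 11 mm high, 3 mm wall), 38 mm across the foot, 120 g; all five bowls are alike. Origin: centre of the underside, z up out of its mouth. This one stands on the wooden tray, and the others go into it. A bowl set down in another comes to rest 18 mm above it, with about 2 mm of play
- bowl1: a plain white nesting bowl: 40 mm tall, 68 mm across its outer rim (an upright band, 11 mm high, 3 mm wall), 38 mm across the foot, 120 g; all five bowls are alike. Origin: centre of the underside, z up out of its mouth. Stands in the rack at the start, or is absent
- bowl2: a plain white nesting bowl: 40 mm tall, 68 mm across its outer rim (an upright band, 11 mm high, 3 mm wall), 38 mm across the foot, 120 g; all five bowls are alike. Origin: centre of the underside, z up out of its mouth. Stands in the rack at the start, or is absent
- bowl3: a plain white nesting bowl: 40 mm tall, 68 mm across its outer rim (an upright band, 11 mm high, 3 mm wall), 38 mm across the foot, 120 g; all five bowls are alike. Origin: centre of the underside, z up out of its mouth. Stands in the rack at the start, or is absent
- bowl4: a plain white nesting bowl: 40 mm tall, 68 mm across its outer rim (an upright band, 11 mm high, 3 mm wall), 38 mm across the foot, 120 g; all five bowls are alike. Origin: centre of the underside, z up out of its mouth. Stands in the rack at the start, or is absent
- jar_a: a small spice jar, 46 mm across, 106 mm tall; a bystander, to be left alone. Origin: centre of its underside
- grinder: a pepper grinder, 54 mm across, 136 mm tall; a bystander, to be left alone. Origin: centre of its underside
- mug: a white mug, 86 mm across, 96 mm tall; a bystander, to be left alone. Origin: centre of its underside
- timer: a white egg timer, 66 mm across, 60 mm tall; a bystander, to be left alone. Origin: centre of its underside
- spoon: a steel table spoon, 201 mm long, lying flat; a bystander, to be left alone. Origin: centre of its underside

How it is judged:
By the outcome, as a careful person would: the job done as asked, in the order asked, and still so for the second after the job is handed in, with the robot touching nothing.
Of bowl1, bowl2, bowl3, bowl4 only 2 to 4 are there at a start; the rules pass over those that are not, and their reading is None.
At some moment in a run one of bowl0 may be knocked a few centimetres aside while the robot is not near it.
It also fails if it takes over 210 s, if anything falls off the work surface, if the arm or the gripper's body presses on something with over 40 N, if the wrist force passes 120 N, or if a joint passes its speed limit or range.

## Working session

There is one attempt and no reset: what is moved stays moved. The work goes in short steps, Python scripts to look and compute and a shell command to move; the robot and the scene stay as the last step left them, time stands still between calls to the robot, and variables do not carry over. Pictures are saved under pics/ and viewed, and the job is handed in when it is done.

```bash
ls; mkdir -p pics
python3 - <<'E'
from cell import ctrl, vision
import cv2
print(ctrl.read_state(), ctrl.hold_point_z)
for n in ["scene","top","wrist"]:
    cv2.imwrite(f"pics/{n}0.png",vision.get_image(n)); c=vision.calibration(n); print(n,c)
E
```

```text
pics
{'clock': 0.0, 'qpos': array([-1.38280316,  0.6293707 ,  0.03846879,  1.51839966, -0.0270061 ,
        0.99628906, -0.02000797]), 'qd': array([ 1.20121635e-03,  2.86112866e-03,  1.58746448e-03,  1.56892227e-04,
        9.25484192e-05, -4.50985639e-04,  6.35152646e-04]), 'tau': array([ 1.09604612e-04, -5.63400078e+01,  1.22632228e+00, -1.93445027e+01,
        1.10431243e-02,  1.03670906e-02, -7.50358335e-07]), 'eef_pos': array([163.02554621, 628.56058373, 230.36353223]), 'tool_rot': array([-3.13964507e+00,  3.83440092e-05,  2.88776580e+00]), 'force': array([-0.74763067, -0.67595131, -0.17876848]), 'torque': array([ 0.03712853, -0.01969289, -0.01156917]), 'width': 85.19949965846794} -18.700000000000003
scene {'vfov': 46.99768277042469, 'cx': 254.41468227296903, 'cy': 205.04264892595523, 'eye': array([ 378.10639612, 1311.79478223,  954.71040723]), 'rotation': array([ 0.99356785, -0.02288443, -2.96803876])}
top {'vfov': 44.88847843105738, 'cx': 251.45819332007926, 'cy': 186.0727711478582, 'eye': array([-212.1849349 ,   66.81554076, 1482.95575309]), 'rotation': array([ 0.52718082,  0.01244421, -1.62550742])}
wrist {'vfov': 67.11320911197399, 'cx': 254.35626247447283, 'cy': 192.00077259300065, 'eye': array([ 91.60290707, 647.69572135, 372.30820731]), 'rotation': array([-2.94104885e-01,  1.30464165e-03,  1.31691340e+00])}
```

View pics/scene0.png

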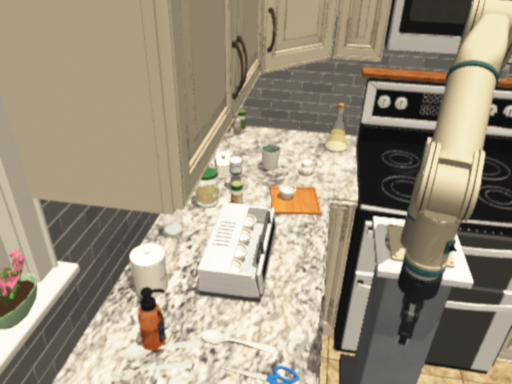

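View pics/top0.png

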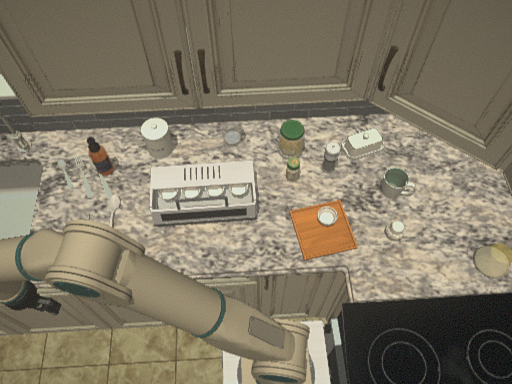

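View pics/wrist0.png

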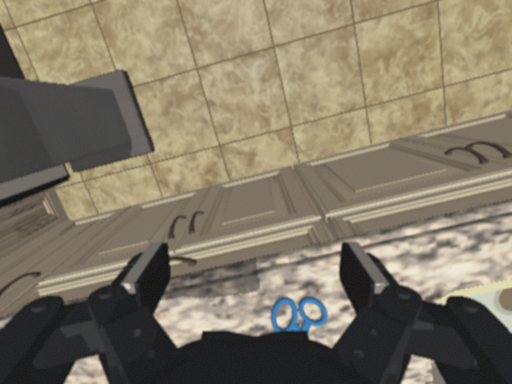

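```bash
cat > h.py <<'E'
from cell import ctrl, vision
import cv2, numpy as np
from scipy.spatial.transform import Rotation as R
np.set_printoptions(precision=1,suppress=True)
def cal(n):
    c=vision.calibration(n); f=192/np.tan(np.radians(c['vfov']/2)); return c['eye'],R.from_euler('xyz',c['rotation']).as_matrix(),f,c['cx'],c['cy']
def p2w(px,z,C):
    e,M,f,cx,cy=C; d=M@np.array([(px[0]-cx)/f,-(px[1]-cy)/f,-1.]); return e+d*(z-e[2])/d[2]
def w2p(P,C):
    e,M,f,cx,cy=C; q=M.T@(np.asarray(P,float)-e); return np.array([cx+f*q[0]/-q[2],cy-f*q[1]/-q[2]])
def snap(n,name=None):
    C=cal(n); im=vision.get_image(n)
    if name: cv2.imwrite(f'pics/{name}.png',im)
    return im,C
def tool2(dw):  # world delta (mm) -> tool axes cm
    s=ctrl.read_state(); M=R.from_euler('xyz',s['tool_rot']).as_matrix(); return M.T@np.asarray(dw,float)/10
def st():
    s=ctrl.read_state(); print('t%.2f'%s['clock'],'pos',s['eef_pos'],'rot',np.round(s['tool_rot'],3),'F',s['force'],'w%.1f'%s['width'])
    return s
E
python3 - <<'E'
from h import *
for n in ['top','scene']:
    im,C=snap(n)
    for k,z in [('door_hinge',30),('door_bar',152),('rack_bar',78),('rack_floor',46),('tray_mid',8),('tray',0),('warmer',0),('bowl0',8),('bowl1',46),('jar_a',0),('grinder',0),('mug',0),('timer',0),('spoon',0)]:
        for r in vision.place_of(k,n)[:6]:
            print(n,k,'%.2f'%r['score'],np.array(r['point']),p2w(r['point'],z,C))
E
```

```text
top door_hinge 0.86 [203.  219.2] [510.7 214.1  30. ]
top door_hinge 0.65 [166.1 197.8] [603.9 345.8  30. ]
top door_bar 0.68 [199.4 199.4] [522.7 213.4 152. ]
top door_bar 0.36 [206.3 222.7] [437.  191.3 152. ]
top rack_bar 0.74 [200.4 209.4] [524.5 218.   78. ]
top rack_bar 0.65 [201.6 195.4] [578.9 213.9  78. ]
top rack_floor 0.94 [203.3 195.2] [597.3 211.2  46. ]
top rack_floor 0.38 [320.5 225.4] [ 455.  -187.1   46. ]
top tray_mid 0.74 [323.7 227.5] [ 463.9 -203.9    8. ]
top tray 0.67 [321.7 224.3] [ 480.3 -200.     0. ]
top tray 0.22 [328.6 165.7] [ 721.8 -257.9    0. ]
top warmer 0.74 [210.5 217.2] [532.  190.5  -0. ]
top bowl0 0.75 [216.2 194.5] [618.7 168.2   8. ]
top bowl0 0.62 [237.5 189.9] [633.2  90.    8. ]
top bowl0 0.57 [192.7 193.3] [629.  253.7   8. ]
top bowl0 0.57 [209.7 218.5] [523.  192.7   8. ]
top bowl0 0.55 [324.1 218.6] [ 498.1 -209.9    8. ]
top bowl0 0.49 [167.8 198.7] [612.1 343.7   8. ]
top bowl1 0.75 [216.2 194.5] [597.3 165.5  46. ]
top bowl1 0.62 [237.5 189.9] [611.4  89.4  46. ]
top bowl1 0.57 [192.7 193.3] [607.4 248.9  46. ]
top bowl1 0.57 [209.7 
[... 1258 characters left out ...]
6.6] [ 480.8 -215.4    8. ]
scene bowl0 0.66 [242.5 227.6] [624.4  33.    8. ]
scene bowl1 0.72 [235.2 256.5] [606.7 242.8  46. ]
scene bowl1 0.71 [243.4 242.4] [595.2 165.9  46. ]
scene bowl1 0.67 [229.3 276. ] [605.1 335.9  46. ]
scene bowl1 0.66 [289.1 196.6] [ 476.6 -154.1   46. ]
scene bowl1 0.66 [242.5 227.6] [614.5  84.3  46. ]
scene grinder 0.87 [233.5 187.5] [ 719.4 -251.5    0. ]
scene mug 0.68 [270.4 163.6] [ 598.  -498.7    0. ]
scene mug 0.26 [264.2 226.7] [549.2   0.3   0. ]
scene timer 0.52 [265.  263.3] [514.8 203.2   0. ]
scene timer 0.45 [306.5 173.6] [ 426.1 -438.6    0. ]
scene spoon 0.71 [241.5 344.6] [525.8 542.3   0. ]
scene spoon 0.16 [230.5 274.9] [614.  280.7   0. ]
```

```bash
python3 -m crank '[{"spin":0.14},{"spin":0.14},{"spin":0.14},{"spin":0.14},{"spin":0.14}]'; python3 -m crank '[{"spin":0.14},{"spin":0.14},{"spin":0.14},{"spin":0.14}]'; python3 -c "
from h import *; s=st(); print(s['qpos'],R.from_euler('xyz',s['tool_rot']).as_matrix())"
```

```text
t1.65 pos [163.2 629.2 231.3] rot [-3.1 -0.   2.9] F [-1.   0.7 -0.6] w85.5
[-1.4  0.6  0.   1.5 -0.   1.  -0. ] [[-1.   0.3 -0. ]
 [ 0.3  1.  -0. ]
 [ 0.  -0.  -1. ]]invalid input at $[0]: expected keys x, y, z, spin
invalid input at $[0]: expected keys x, y, z, spin
```

```bash
python3 -m crank '[{"x":0,"y":0,"z":0,"spin":0.14},{"x":0,"y":0,"z":0,"spin":0.14},{"x":0,"y":0,"z":0,"spin":0.14},{"x":0,"y":0,"z":0,"spin":0.14},{"x":0,"y":0,"z":0,"spin":0.14}]'; python3 -m crank '[{"x":0,"y":0,"z":0,"spin":0.14},{"x":0,"y":0,"z":0,"spin":0.14},{"x":0,"y":0,"z":0,"spin":0.14},{"x":0,"y":0,"z":0,"spin":0.14}]'; python3 -c "
from h import *; s=st(); print(s['qpos'],R.from_euler('xyz',s['tool_rot']).as_matrix())"
```

```text
clock: 2.15
eef_pos: [163.1, 629.2, 231.4]
tool_rot: [-3.142, -0.0, 2.182]
force: [-0.7, 0.9, -0.4]
width: 85.2
clock: 2.55
eef_pos: [163.0, 629.2, 231.3]
tool_rot: [-3.141, -0.0, 1.622]
force: [-0.6, 0.2, -0.8]
width: 85.7
t2.55 pos [163.  629.2 231.3] rot [-3.1 -0.   1.6] F [-0.6  0.2 -0.8] w85.7
[-1.6  0.7  0.4  1.5 -0.3  1.  -1.1] [[-0.1  1.  -0. ]
 [ 1.   0.1  0. ]
 [ 0.  -0.  -1. ]]
```

```bash
python3 -m crank '[{"x":-3,"y":3.5,"z":-0.7,"spin":0},{"x":-3,"y":3.5,"z":-0.7,"spin":0},{"x":-4,"y":3,"z":-0.7,"spin":0},{"x":-4,"y":3,"z":-0.7,"spin":0},{"x":-4,"y":3,"z":-0.7,"spin":0}]'; python3 -m crank '[{"x":-4,"y":3,"z":-0.7,"spin":0},{"x":-4,"y":2.5,"z":-0.7,"spin":0},{"x":-4,"y":2.5,"z":-0.7,"spin":0},{"x":-4,"y":2,"z":-0.7,"spin":0},{"x":-4,"y":1,"z":0,"spin":0}]';python3 -m crank '[{"x":0,"y":0,"z":0,"spin":0},{"x":0,"y":0,"z":0,"spin":0}]'; python3 -c "
from h import *; s=st(); print(s['qpos']);snap('wrist','w1')"
```

```text
clock: 3.05
eef_pos: [333.3, 458.2, 266.5]
tool_rot: [3.141, -0.0, 1.628]
force: [1.4, 0.0, -0.1]
width: 85.4
clock: 3.55
eef_pos: [455.6, 264.9, 295.2]
tool_rot: [3.138, -0.001, 1.627]
force: [0.5, 0.8, -0.0]
width: 85.4
clock: 3.75
eef_pos: [453.5, 265.9, 294.3]
tool_rot: [3.141, -0.001, 1.625]
force: [-0.4, 1.1, -0.2]
width: 85.1
t3.75 pos [453.5 265.9 294.3] rot [ 3.1 -0.   1.6] F [-0.4  1.1 -0.2] w85.1
[-0.9  0.4  0.4  1.8 -0.2  1.  -0.3]
```

View pics/w1.png

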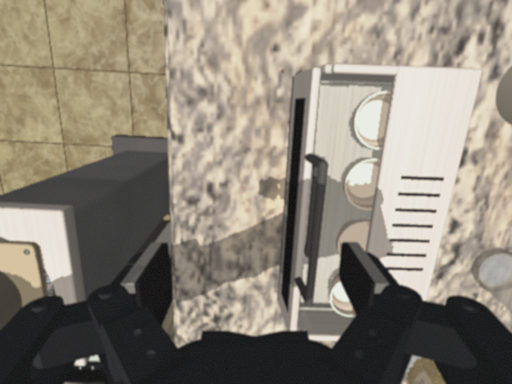

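Run:
```python
import cv2
im=cv2.imread('pics/w1.png'); cv2.imwrite('pics/w1c.png',cv2.resize(im[60:345,270:490],None,fx=2.1,fy=2.1,interpolation=cv2.INTER_CUBIC))
```

```text
(no output)
```

View pics/w1c.png

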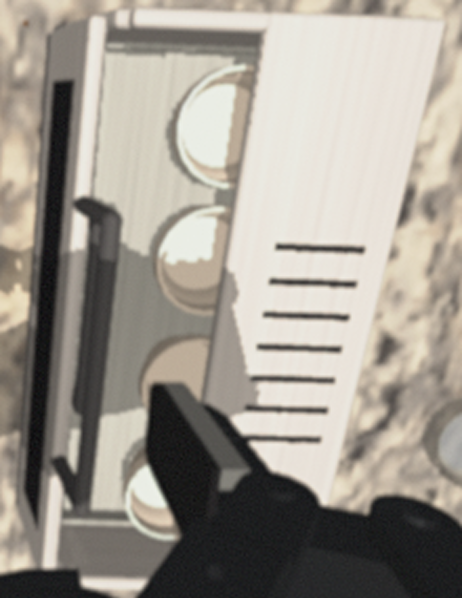

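Run:
```python
from h import *
C=cal('wrist')
for k,z in [('door_hinge',30),('door_bar',152),('rack_bar',78),('rack_floor',46),('bowl1',46),('warmer',0)]:
    for r in vision.place_of(k,'wrist')[:5]:
        print(k,'%.2f'%r['score'],np.array(r['point']),p2w(r['point'],z,C))
```

```text
door_bar 0.73 [314.1 237.8] [520.7 207.9 152. ]
rack_bar 0.71 [311.6 214.5] [532.2 206.6  78. ]
rack_floor 0.68 [356.  229.4] [607.2 175.1  46. ]
rack_floor 0.64 [352.9 208.3] [597.6 207.4  46. ]
bowl1 0.88 [343.4 279.7] [601.1  90.   46. ]
bowl1 0.86 [370.1 117.8] [600.5 333.4  46. ]
bowl1 0.59 [355.4 231.3] [606.8 172.1  46. ]
bowl1 0.56 [363.3 175.5] [604.5 256.1  46. ]
warmer 0.64 [282.5 193.9] [500.7 209.3   0. ]
```

Run:
```python
from h import *
C=cal('wrist')
a,b=[p2w(p,152,C) for p in [(319,162),(311,299)]]
print(a,b,np.linalg.norm(a-b),(a+b)/2,np.arctan2(-(a-b)[0],(a-b)[1]))
# roof front edge, z=109 : crop->px
for p in [(268,20),(205,400)]:
    q=(270+p[0]/2.1,60+p[1]/2.1); print(p2w(q,109,C))
# roof back edge
for p in [(442,25),(325,505)]:
    q=(270+p[0]/2.1,60+p[1]/2.1); print(p2w(q,109,C))
# front bottom
for p in [(45,30),(20,490)]:
    q=(270+p[0]/2.1,60+p[1]/2.1); print(p2w(q,0,C))
```

```text
[515.6 290.7 152. ] [526.1 131.2 152. ] 159.91528666161722 [520.8 210.9 152. ] 0.06585164022097423
[595.7 385.2 109. ]
[600.6 174.7 109. ]
[682.8 388.  109. ]
[689.1 105.8 109. ]
[497.7 384.9   0. ]
[511.2  26.8   0. ]
```

```bash
python3 -m crank '[{"x":-2,"y":0,"z":3,"spin":0},{"x":-2,"y":2,"z":3,"spin":0},{"x":-1.9,"y":2.5,"z":3,"spin":0},{"x":0,"y":2,"z":1,"spin":0.01},{"x":0,"y":0,"z":0,"spin":0}]';python3 -c "
from h import *; s=st(); print(s['qpos']);im,C=snap('wrist','w2')
for z,k in [(152,'door_bar'),(78,'rack_bar')]:
  for r in vision.place_of(k,'wrist')[:3]: print(k,r['score'],r['point'],p2w(r['point'],z,C))
"
```

```text
clock: 4.6
eef_pos: [522.9, 210.6, 192.2]
tool_rot: [-3.141, 0.002, 1.616]
force: [-0.7, 0.5, 0.4]
width: 85.2
t4.60 pos [522.9 210.6 192.2] rot [-3.1  0.   1.6] F [-0.7  0.5  0.4] w85.2
[-0.7  0.6  0.4  1.8 -0.3  0.8 -0.1]
door_bar 0.43 [265.6, 192.8] [529.4 229.3 152. ]
rack_bar 0.91 [265.5, 192.9] [533.3 206.6  78. ]
rack_bar 0.73 [253.5, 226.9] [523.7 172.   78. ]
```

View pics/w2.png

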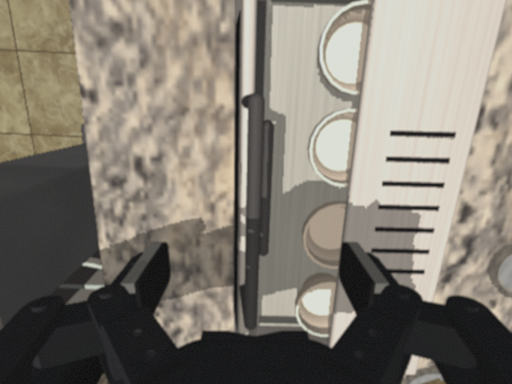

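Run:
```python
from h import *
C=cal('wrist')
for z,p,q in [(152,(256.5,99),(251,325)),(78,(268,121),(263.5,253))]:
    a,b=p2w(p,z,C),p2w(q,z,C)
    print(a,b,np.linalg.norm(a-b),(a+b)/2,np.arctan2(-(a-b)[0],(a-b)[1]))
for p,q in [((373,0),(333,330)),((365,120),(345,240))]:
    a,b=p2w(p,109,C),p2w(q,109,C); print(a,b,np.arctan2(-(a-b)[0],(a-b)[1]))
```

```text
[518.1 289.4 152. ] [522.3 123.5 152. ] 165.97306551358312 [520.2 206.4 152. ] 0.024864718712057168
[529.5 273.1  78. ] [532.9 145.4  78. ] 127.68519672796943 [531.2 209.3  78. ] 0.02685517838126788
[594.6 358.3 109. ] [602.1  83.5 109. ] 0.02750319563122857
[601.7 278.9 109. ] [600.5 178.2 109. ] -0.01266445268016774
```

```bash
python3 -m crank '[{"x":0,"y":-0.3,"z":1,"spin":0.02},{"x":0,"y":0,"z":2,"spin":0},{"x":0,"y":0,"z":2,"spin":0},{"x":0,"y":0,"z":0.8,"spin":0},{"x":0,"y":0,"z":0,"spin":0}]' 60; python3 -m crank '[{"x":0,"y":0,"z":0,"spin":0},{"x":0,"y":0,"z":0,"spin":0},{"x":0,"y":0,"z":0,"spin":0},{"x":0,"y":0,"z":0,"spin":0},{"x":0,"y":0,"z":0,"spin":0}]' 0;python3 -m crank '[{"x":0,"y":0,"z":0,"spin":0},{"x":0,"y":0,"z":0,"spin":0},{"x":0,"y":0,"z":0,"spin":0},{"x":0,"y":0,"z":0,"spin":0},{"x":0,"y":0,"z":0,"spin":0}]';python3 -c "
from h import *; s=st(); print(s['qpos'], s['tool_rot'][2]);im,C=snap('wrist','w3')"
```

```text
clock: 5.25
eef_pos: [517.0, 211.5, 135.3]
tool_rot: [-3.139, 0.001, 1.598]
force: [0.6, 0.2, 1.0]
width: 51.1
clock: 5.75
eef_pos: [519.8, 211.6, 137.2]
tool_rot: [3.138, -0.001, 1.597]
force: [0.9, 0.5, 6.9]
width: 8.2
clock: 6.25
eef_pos: [519.8, 211.7, 137.2]
tool_rot: [3.139, -0.001, 1.597]
force: [1.2, 0.3, 6.6]
width: 7.9
t6.25 pos [519.8 211.7 137.2] rot [ 3.1 -0.   1.6] F [1.2 0.3 6.6] w7.9
[-0.7  0.7  0.4  1.9 -0.3  0.7 -0.1] 1.5973715025879742
```

View pics/w3.png

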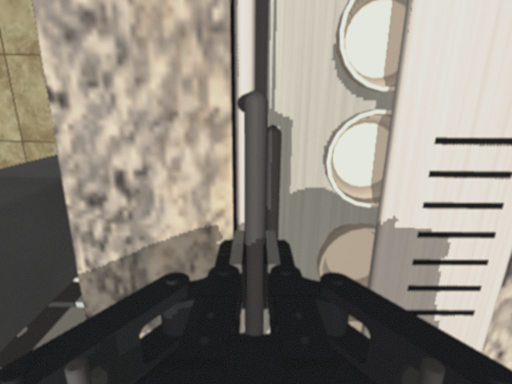

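```bash
python3 -m crank '[{"x":0,"y":-1.2,"z":-0.1,"spin":0},{"x":0,"y":-1.2,"z":0,"spin":0},{"x":0,"y":-1.2,"z":0.1,"spin":0},{"x":0,"y":-1.2,"z":0.2,"spin":0},{"x":0,"y":0,"z":0,"spin":0}]';python3 -c "
from h import *; s=st(); im,C=snap('wrist','w4')"
```

```text
clock: 6.8
eef_pos: [470.0, 210.7, 134.8]
tool_rot: [3.141, -0.001, 1.598]
force: [-0.9, 1.3, 6.6]
width: 7.6
t6.80 pos [470.  210.7 134.8] rot [ 3.1 -0.   1.6] F [-0.9  1.3  6.6] w7.6
```

View pics/w4.png

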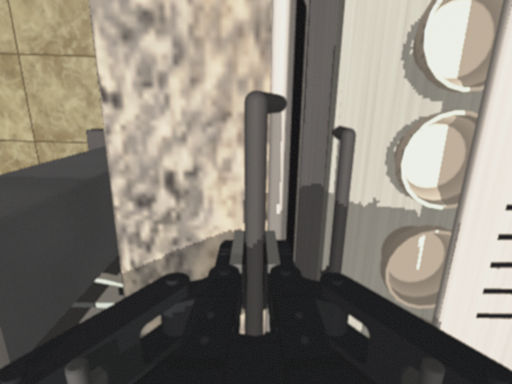

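```bash
python3 -m crank '[{"x":0,"y":-1.0,"z":0.3,"spin":0},{"x":0,"y":-0.9,"z":0.33,"spin":0},{"x":0,"y":-1.12,"z":0.54,"spin":0},{"x":0,"y":-1.07,"z":0.65,"spin":0},{"x":0,"y":0,"z":0,"spin":0}]';python3 -m crank '[{"x":0,"y":-1.0,"z":0.76,"spin":0},{"x":0,"y":-0.92,"z":0.85,"spin":0},{"x":0,"y":0,"z":0,"spin":0}]'
```

```text
clock: 7.35
eef_pos: [430.5, 209.9, 115.7]
tool_rot: [3.138, -0.001, 1.598]
force: [4.5, 2.3, -7.8]
width: 7.7
clock: 7.65
eef_pos: [411.6, 209.5, 99.4]
tool_rot: [3.138, -0.001, 1.598]
force: [4.4, 2.6, -8.1]
width: 7.8
```

```bash
python3 -m crank '[{"x":0,"y":-0.82,"z":0.94,"spin":0},{"x":0,"y":-0.73,"z":1.02,"spin":0},{"x":0,"y":-0.62,"z":1.08,"spin":0},{"x":0,"y":-0.51,"z":1.14,"spin":0},{"x":0,"y":0,"z":0,"spin":0}]';python3 -m crank '[{"x":0,"y":-0.39,"z":1.19,"spin":0},{"x":0,"y":-0.28,"z":1.22,"spin":0},{"x":0,"y":0,"z":0,"spin":0}]'
```

```text
clock: 8.15
eef_pos: [387.0, 209.0, 57.6]
tool_rot: [3.135, -0.002, 1.597]
force: [7.2, 3.4, -5.5]
width: 7.8
clock: 8.45
eef_pos: [381.5, 208.9, 36.0]
tool_rot: [3.136, -0.002, 1.595]
force: [9.2, 2.3, -4.1]
width: 7.6
```

```bash
python3 -m crank '[{"x":0,"y":-0.1,"z":1.1,"spin":0},{"x":0,"y":0.1,"z":0.9,"spin":0},{"x":0,"y":0,"z":0.3,"spin":0},{"x":0,"y":0,"z":0,"spin":0}]'
```

```text
clock: 8.85
eef_pos: [380.1, 208.9, 15.5]
tool_rot: [3.137, -0.004, 1.596]
force: [2.5, 0.9, 29.7]
width: 7.7
```

```bash
python3 -m crank '[{"x":0,"y":0,"z":-0.2,"spin":0},{"x":0,"y":0,"z":0,"spin":0},{"x":0,"y":0,"z":0,"spin":0},{"x":0,"y":0,"z":-1.5,"spin":0},{"x":0,"y":0,"z":-3,"spin":0}]' 35;python3 -m crank '[{"x":0,"y":0.5,"z":-4,"spin":0},{"x":0,"y":3,"z":-3,"spin":0},{"x":0,"y":4,"z":-3,"spin":0},{"x":0,"y":4,"z":-1,"spin":0},{"x":0,"y":0,"z":0,"spin":0}]'; python3 -m crank '[{"x":0,"y":0,"z":0,"spin":0}]'; python3 -c "
from h import *; s=st(); im,C=snap('wrist','w5');snap('scene','s5')
for z,k in [(78,'rack_bar'),(30,'door_bar'),(30,'door_hinge')]:
  for r in vision.place_of(k,'wrist')[:3]: print(k,r['score'],r['point'],p2w(r['point'],z,C))
"
```

```text
clock: 9.35
eef_pos: [375.2, 206.7, 59.1]
tool_rot: [-3.135, 0.002, 1.597]
force: [0.4, 0.2, -0.4]
width: 29.8
clock: 9.85
eef_pos: [498.3, 210.6, 171.8]
tool_rot: [3.134, -0.0, 1.597]
force: [0.0, -0.1, -0.7]
width: 29.8
clock: 9.95
eef_pos: [491.5, 210.3, 169.2]
tool_rot: [-3.138, 0.0, 1.597]
force: [-1.2, 0.4, -0.7]
width: 30.0
t9.95 pos [491.5 210.3 169.2] rot [-3.1  0.   1.6] F [-1.2  0.4 -0.7] w30.0
rack_bar 0.8 [303.2, 202.0] [532.8 206.1  78. ]
door_bar 0.72 [143.6, 185.6] [379.5 203.   30. ]
door_bar 0.34 [378.4, 142.2] [609.4 252.6  30. ]
door_hinge 0.71 [267.2, 184.6] [504.1 207.5  30. ]
```

View pics/w5.png

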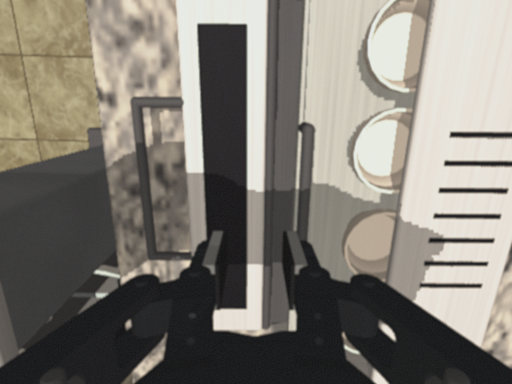

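View pics/s5.png

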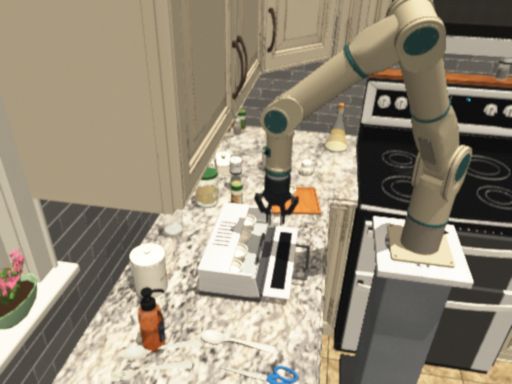

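```bash
python3 -m crank '[{"x":0,"y":2,"z":1,"spin":0},{"x":0.2,"y":2.1,"z":2,"spin":0},{"x":0,"y":0,"z":2,"spin":0},{"x":0,"y":0,"z":0,"spin":0},{"x":0,"y":0,"z":0,"spin":0}]' 27; python3 -c "
from h import *; s=st(); im,C=snap('wrist','w6')"
```

```text
clock: 10.7
eef_pos: [532.0, 213.6, 119.8]
tool_rot: [-3.138, 0.0, 1.597]
force: [-0.4, -0.5, -0.2]
width: 23.2
t10.70 pos [532.  213.6 119.8] rot [-3.1  0.   1.6] F [-0.4 -0.5 -0.2] w23.2
```

View pics/w6.png

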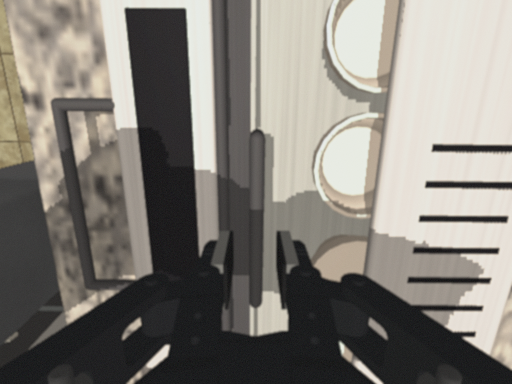

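Bar is centred between the fingers (col ~257). Lower and grip.

```bash
python3 -m crank '[{"x":0,"y":0,"z":2,"spin":0},{"x":0,"y":0,"z":2,"spin":0},{"x":0,"y":0,"z":1.6,"spin":0},{"x":0,"y":0,"z":0,"spin":0},{"x":0,"y":0,"z":0,"spin":0}]'; python3 -m crank '[{"x":0,"y":0,"z":0,"spin":0},{"x":0,"y":0,"z":0,"spin":0},{"x":0,"y":0,"z":0,"spin":0},{"x":0,"y":0,"z":0,"spin":0}]' 0
```

```text
clock: 11.25
eef_pos: [533.0, 213.8, 64.4]
tool_rot: [-3.14, -0.0, 1.598]
force: [-0.1, -2.1, 0.5]
width: 23.1
clock: 11.65
eef_pos: [533.1, 213.8, 65.0]
tool_rot: [-3.141, -0.001, 1.597]
force: [-2.6, -0.5, 6.0]
width: 7.5
```

```bash
python3 -m crank '[{"x":0,"y":-1.5,"z":0,"spin":0},{"x":0,"y":-2.5,"z":0,"spin":0},{"x":0,"y":-2.5,"z":0,"spin":0},{"x":0,"y":-2.5,"z":0,"spin":0},{"x":0,"y":-2,"z":0,"spin":0}]'; python3 -m crank '[{"x":0,"y":-0.8,"z":0,"spin":0},{"x":0,"y":-0.4,"z":0,"spin":0},{"x":0,"y":-0.2,"z":0,"spin":0},{"x":0,"y":0,"z":0,"spin":0}]'
```

```text
clock: 12.15
eef_pos: [423.3, 211.8, 65.1]
tool_rot: [3.14, -0.002, 1.598]
force: [3.6, 3.2, -1.5]
width: 7.5
clock: 12.55
eef_pos: [413.1, 211.6, 65.0]
tool_rot: [3.136, -0.002, 1.597]
force: [5.5, 3.4, 2.0]
width: 7.4
```

```bash
python3 -m crank '[{"x":0,"y":-0.3,"z":0,"spin":0},{"x":0,"y":0,"z":0,"spin":0}]'; python3 -m crank '[{"x":0,"y":-0.3,"z":0,"spin":0},{"x":0,"y":0,"z":0,"spin":0}]'
```

```text
clock: 12.75
eef_pos: [413.1, 211.6, 65.1]
tool_rot: [3.13, -0.001, 1.597]
force: [10.4, 2.8, -3.6]
width: 7.4
clock: 12.95
eef_pos: [413.1, 211.6, 65.1]
tool_rot: [3.125, -0.0, 1.596]
force: [16.5, 4.7, -12.0]
width: 7.8
```

```bash
python3 -m crank '[{"x":0,"y":0.5,"z":0,"spin":0},{"x":0,"y":0,"z":0,"spin":0},{"x":0,"y":0,"z":0,"spin":0},{"x":0,"y":0,"z":0,"spin":0},{"x":0,"y":0,"z":-2,"spin":0}]' 28; python3 -m crank '[{"x":0,"y":0,"z":-4,"spin":0},{"x":-1,"y":1,"z":-4,"spin":0},{"x":-3,"y":3,"z":-4,"spin":0},{"x":-3,"y":3,"z":-3,"spin":0},{"x":0,"y":0,"z":0,"spin":0}]' 100;python3 -m crank '[{"x":0,"y":0,"z":0,"spin":0},{"x":0,"y":0,"z":0,"spin":0}]'; python3 -c "
from h import *; s=st(); im,C=snap('wrist','w7')
for z,k in [(78,'rack_bar'),(46,'rack_floor'),(46,'bowl1')]:
  for r in vision.place_of(k,'wrist')[:5]: print(k,r['score'],np.array(r['point']),p2w(r['point'],z,C))
for r in vision.regions_of('bowl1','wrist')[:6]: 
  m=r['mask'].astype('uint8'); print(r['score'],np.array(r['extent']),m.sum())
im,C=snap('top','t7')
"
```

```text
clock: 13.45
eef_pos: [406.3, 209.8, 82.9]
tool_rot: [-3.136, 0.001, 1.597]
force: [0.4, -0.1, 0.9]
width: 23.5
clock: 13.95
eef_pos: [480.2, 143.1, 231.5]
tool_rot: [3.132, 0.0, 1.591]
force: [-1.1, -1.2, 0.1]
width: 85.7
clock: 14.15
eef_pos: [472.7, 148.2, 226.1]
tool_rot: [-3.137, -0.001, 1.598]
force: [0.4, -0.0, -0.9]
width: 85.7
t14.15 pos [472.7 148.2 226.1] rot [-3.1 -0.   1.6] F [ 0.4 -0.  -0.9] w85.7
rack_bar 0.59 [195.9 123.1] [413.4 203.3  78. ]
rack_floor 0.94 [262.3 122.7] [478.9 203.7  46. ]
bowl1 0.86 [269.5 152.5] [488.1 171.6  46. ]
bowl1 0.79 [262.6 227.8] [483.7  80.3  46. ]
0.93 [240.2   0.  305.8  20.4] 1073
0.87 [235.4 209.  295.8 269.7] 2920
0.64 [232.5  35.  303.4 111.9] 4560
0.6 [235.8 129.7 301.2 201.3] 3565
```

View pics/w7.png

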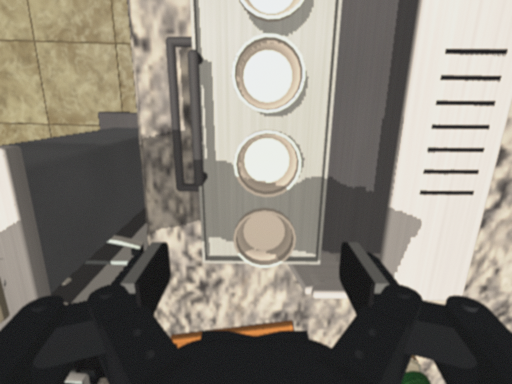

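View pics/t7.png

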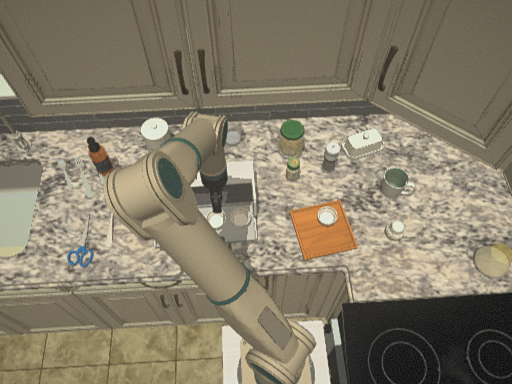

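Run:
```python
from h import *
C=cal('wrist'); s=st(); M=R.from_euler('xyz',s['tool_rot']).as_matrix()
for h in (0,8,13,20):
  print(h,[w2p(s['eef_pos']+M@np.array([sx,sy,-h]),C) for sx,sy in [(11,-42.5),(11,42.5),(-11,42.5)]])
for nm,p in [('A',(265.6,239.4)),('B',(268,163.2)),('C',(269.5,73.5))]: print(nm,p2w(p,86,C))
im=vision.get_image('wrist'); cv2.imwrite('pics/w8.png',cv2.resize(im[220:384,60:450],None,fx=2,fy=2))
```

```text
t14.45 pos [473.8 148.  226.6] rot [-3.1 -0.   1.6] F [ 0.1 -1.1  1.1] w85.4
0 [array([174.5, 228.3]), array([334.4, 228.3]), array([331.2, 264.9])]
8 [array([170.3, 234.8]), array([338.6, 234.8]), array([335.1, 272.9])]
13 [array([167.5, 239.2]), array([341.4, 239.2]), array([337.7, 278.4])]
20 [array([163.1, 245.9]), array([345.8, 245.9]), array([341.6, 286.6])]
A [487.3  83.9  86. ]
B [486.4 166.8  86. ]
C [484.4 249.2  86. ]
```

View pics/w8.png

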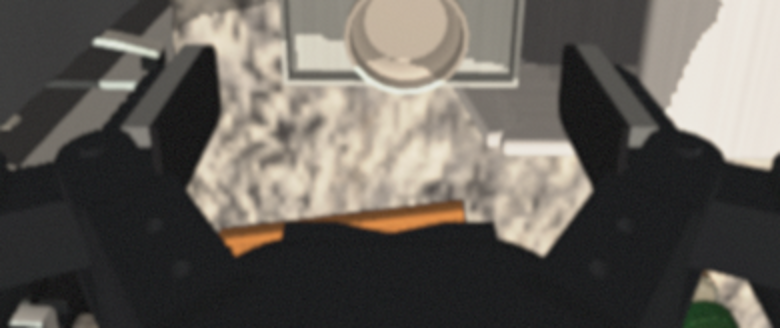

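```bash
python3 -m crank '[{"x":-2,"y":0.4,"z":2,"spin":0},{"x":-2.2,"y":0.4,"z":3,"spin":0},{"x":-2.2,"y":0.4,"z":2.5,"spin":0},{"x":0,"y":0,"z":1.5,"spin":0},{"x":0,"y":0,"z":0,"spin":0}]' 100; python3 -c "
from h import *; s=st(); im,C=snap('wrist','w9')
a=s['eef_pos'];print([w2p([487.3+34*np.cos(t),83.9+34*np.sin(t),86],C) for t in (0,1.57,3.14,4.71)])
for r in vision.boxes_of('bowl1','wrist')[:3]: print(r)
"
```

```text
clock: 15.0
eef_pos: [486.6, 83.2, 135.4]
tool_rot: [-3.136, 0.0, 1.596]
force: [-0.0, 0.4, -0.2]
width: 85.2
t15.00 pos [486.6  83.2 135.4] rot [-3.1  0.   1.6] F [-0.   0.4 -0.2] w85.2
[array([304. , 214.3]), array([257.2, 165.7]), array([207.6, 211.8]), array([254.5, 256.1])]
{'extent': [206.5, 28.5, 307.4, 146.9], 'score': 0.81}
{'extent': [203.0, 164.2, 298.9, 255.9], 'score': 0.72}
{'extent': [235.6, 0.6, 274.1, 7.8], 'score': 0.42}
```

View pics/w9.png

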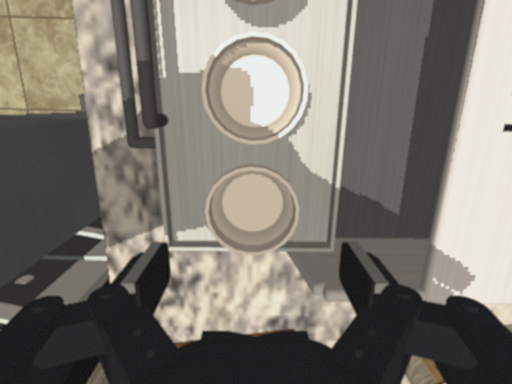

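```bash
python3 -m crank '[{"x":0,"y":-0.2,"z":2,"spin":0},{"x":0,"y":0,"z":2.5,"spin":0},{"x":0,"y":0,"z":2,"spin":0},{"x":0,"y":0,"z":0.7,"spin":0},{"x":0,"y":0,"z":0,"spin":0}]'; python3 -m crank '[{"x":0,"y":0,"z":0,"spin":0},{"x":0,"y":0,"z":0,"spin":0},{"x":0,"y":0,"z":0,"spin":0},{"x":0,"y":0,"z":0,"spin":0}]' 50; python3 -c "
from h import *; s=st(); im,C=snap('wrist','w10')"
```

```text
clock: 15.6
eef_pos: [486.0, 84.4, 65.2]
tool_rot: [-3.14, -0.001, 1.599]
force: [0.1, -0.7, -0.6]
width: 85.1
clock: 16.0
eef_pos: [487.6, 84.2, 67.2]
tool_rot: [3.139, -0.001, 1.598]
force: [-0.2, -0.3, 8.7]
width: 65.6
t16.00 pos [487.6  84.2  67.2] rot [ 3.1 -0.   1.6] F [-0.2 -0.3  8.7] w65.6
```

View pics/w10.png

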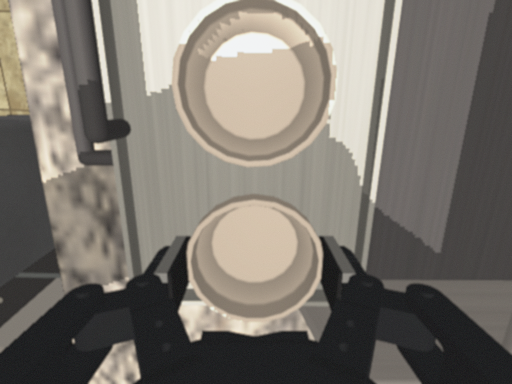

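```bash
python3 -m crank '[{"x":0,"y":0,"z":-2,"spin":0},{"x":0,"y":0,"z":-3,"spin":0},{"x":0,"y":0,"z":-3,"spin":0},{"x":-2,"y":0,"z":-1,"spin":0},{"x":-4,"y":-0.2,"z":0,"spin":0}]' - ; python3 -m crank '[{"x":-4,"y":-0.2,"z":0,"spin":0},{"x":-4,"y":-0.2,"z":0,"spin":0},{"x":-4,"y":-0.1,"z":0,"spin":0},{"x":-4,"y":-0.1,"z":0,"spin":0},{"x":-4,"y":-0.1,"z":0,"spin":0}]';python3 -m crank '[{"x":-4,"y":-0.1,"z":0,"spin":0},{"x":-4,"y":0,"z":0,"spin":0},{"x":-2,"y":0,"z":0,"spin":0},{"x":0,"y":0,"z":0,"spin":0},{"x":0,"y":0,"z":0,"spin":0}]'; python3 -c "
from h import *; s=st(); im,C=snap('wrist','w11')
for r in vision.boxes_of('bowl0','wrist')[:4]:
  e=r['extent'];print(r, p2w(((e[0]+e[2])/2,(e[1]+e[3])/2),48,C))
"
```

```text
clock: 16.55
eef_pos: [487.3, 25.7, 156.7]
tool_rot: [3.139, -0.002, 1.605]
force: [0.2, -0.7, -2.2]
width: 65.2
clock: 17.05
eef_pos: [483.2, -178.9, 155.3]
tool_rot: [-3.14, 0.0, 1.597]
force: [1.0, 0.3, -1.7]
width: 65.2
clock: 17.55
eef_pos: [484.7, -276.7, 154.8]
tool_rot: [-3.139, -0.001, 1.596]
force: [0.4, 0.3, -0.6]
width: 65.5
t17.55 pos [ 484.7 -276.7  154.8] rot [-3.1 -0.   1.6] F [ 0.4  0.3 -0.6] w65.5
{'extent': [187.5, 194.6, 322.0, 322.0], 'score': 0.92} [ 486.6 -344.4   48. ]
{'extent': [225.9, 78.2, 303.1, 161.3], 'score': 0.7} [ 491.4 -214.6   48. ]
```

View pics/w11.png

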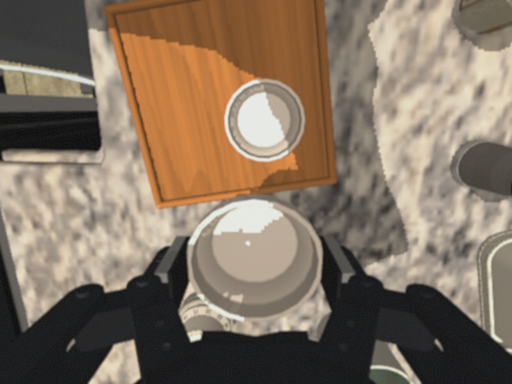

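```bash
python3 - <<'E'
from h import *
print(p2w((254.8,258),174,cal('wrist')))
E
python3 -m crank '[{"x":2,"y":0.3,"z":0,"spin":0},{"x":2.2,"y":0.3,"z":1,"spin":0},{"x":2,"y":0.2,"z":3,"spin":0},{"x":0,"y":0,"z":3,"spin":0},{"x":0,"y":0,"z":0.5,"spin":0}]'; python3 -m crank '[{"x":0,"y":0,"z":0.7,"spin":0},{"x":0,"y":0,"z":0.8,"spin":0},{"x":0,"y":0,"z":0.7,"spin":0},{"x":0,"y":0,"z":0,"spin":0}]'
```

```text
[ 485.5 -270.7  174. ]
clock: 18.15
eef_pos: [490.4, -210.4, 77.5]
tool_rot: [-3.135, -0.004, 1.601]
force: [-0.4, 0.1, -1.4]
width: 65.2
clock: 18.55
eef_pos: [491.6, -214.2, 57.7]
tool_rot: [-3.14, -0.001, 1.597]
force: [0.4, -1.0, -0.9]
width: 65.1
```

```bash
python3 -m crank '[{"x":0,"y":0,"z":0.5,"spin":0},{"x":0,"y":0,"z":0.4,"spin":0},{"x":0,"y":0,"z":0,"spin":0}]'; python3 -m crank '[{"x":0,"y":0,"z":0.2,"spin":0},{"x":0,"y":0,"z":0,"spin":0}]';python3 -c "
from h import *; s=st(); im,C=snap('wrist','w12')"
```

```text
clock: 18.85
eef_pos: [491.6, -214.3, 48.7]
tool_rot: [-3.14, -0.0, 1.597]
force: [-0.7, -0.4, -1.4]
width: 64.9
clock: 19.05
eef_pos: [491.7, -214.5, 48.2]
tool_rot: [-3.141, -0.001, 1.597]
force: [-2.4, 0.2, 10.8]
width: 65.2
t19.05 pos [ 491.7 -214.5   48.2] rot [-3.1 -0.   1.6] F [-2.4  0.2 10.8] w65.2
```

View pics/w12.png

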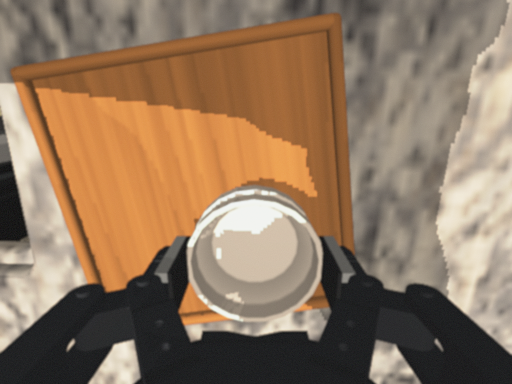

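```bash
python3 -m crank '[{"x":0,"y":0,"z":-0.1,"spin":0},{"x":0,"y":0,"z":0,"spin":0},{"x":0,"y":0,"z":0,"spin":0},{"x":0,"y":0,"z":0,"spin":0},{"x":0,"y":0,"z":0,"spin":0}]' 100; python3 -m crank '[{"x":0,"y":0,"z":-2,"spin":0},{"x":0,"y":0,"z":-3,"spin":0},{"x":0,"y":0,"z":-4,"spin":0},{"x":0,"y":0,"z":-1,"spin":0},{"x":-4,"y":0,"z":0,"spin":0}]';python3 -m crank '[{"x":-2,"y":0,"z":0,"spin":0},{"x":0,"y":0,"z":0,"spin":0},{"x":0,"y":0,"z":0,"spin":0}]';python3 -c "
from h import *; s=st(); im,C=snap('wrist','w13')
for r in vision.boxes_of('bowl0','wrist')[:4]:
  e=r['extent'];print(r, p2w(((e[0]+e[2])/2,(e[1]+e[3])/2),66,C))
"
```

```text
clock: 19.6
eef_pos: [491.8, -214.0, 47.8]
tool_rot: [-3.14, -0.0, 1.598]
force: [-0.6, 0.4, 0.9]
width: 85.3
clock: 20.1
eef_pos: [495.4, -248.2, 148.8]
tool_rot: [3.141, -0.006, 1.607]
force: [2.4, 0.6, -0.9]
width: 85.4
clock: 20.4
eef_pos: [493.1, -273.6, 147.3]
tool_rot: [-3.139, -0.002, 1.597]
force: [0.4, -0.8, 0.0]
width: 85.7
t20.40 pos [ 493.1 -273.6  147.3] rot [-3.1 -0.   1.6] F [ 0.4 -0.8  0. ] w85.7
{'extent': [212.3, 79.7, 298.3, 169.6], 'score': 0.84} [ 492.1 -214.    66. ]
```

View pics/w13.png

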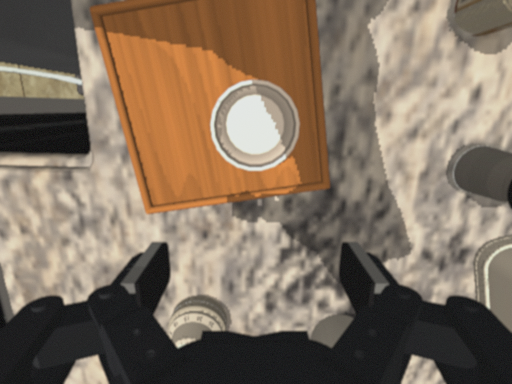

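```bash
python3 -m crank '[{"x":4,"y":0,"z":0,"spin":0},{"x":4.5,"y":0.1,"z":0,"spin":0},{"x":4.5,"y":0.1,"z":0,"spin":0},{"x":4.5,"y":0.1,"z":0,"spin":0},{"x":4.5,"y":0,"z":0,"spin":0}]' 100; python3 -m crank '[{"x":4.5,"y":0,"z":0,"spin":0},{"x":4.5,"y":0,"z":0,"spin":0},{"x":4.5,"y":0,"z":0,"spin":0},{"x":4.5,"y":0,"z":0,"spin":0},{"x":3.5,"y":0,"z":0,"spin":0}]';python3 -m crank '[{"x":0.5,"y":0,"z":1,"spin":0},{"x":0,"y":0,"z":0,"spin":0},{"x":0,"y":0,"z":0,"spin":0}]';python3 -c "
from h import *; s=st(); im,C=snap('wrist','w14')
for r in vision.boxes_of('bowl1','wrist')[:4]:
  e=r['extent'];print(r, p2w(((e[0]+e[2])/2,(e[1]+e[3])/2),86,C))
"
```

```text
clock: 21.0
eef_pos: [490.2, -50.9, 147.8]
tool_rot: [-3.139, -0.001, 1.599]
force: [0.4, 0.2, 0.3]
width: 85.6
clock: 21.5
eef_pos: [483.3, 165.3, 147.7]
tool_rot: [-3.138, -0.002, 1.602]
force: [0.5, 0.4, -0.4]
width: 85.1
clock: 21.8
eef_pos: [484.2, 164.9, 138.0]
tool_rot: [-3.139, 0.001, 1.597]
force: [-0.1, 0.3, -0.4]
width: 85.4
t21.80 pos [484.2 164.9 138. ] rot [-3.1  0.   1.6] F [-0.1  0.3 -0.4] w85.4
{'extent': [229.4, 0.0, 292.0, 13.8], 'score': 0.92} [484.4 293.6  86. ]
{'extent': [214.8, 162.1, 301.0, 254.7], 'score': 0.69} [486.5 168.2  86. ]
{'extent': [206.6, 31.7, 306.0, 141.6], 'score': 0.57} [483.1 249.6  86. ]
{'extent': [116.7, 0.0, 512.0, 384.0], 'score': 0.28} [525.6 181.4  86. ]
```

View pics/w14.png

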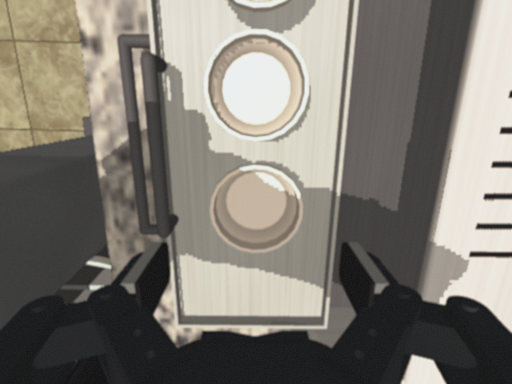

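```bash
python3 -m crank '[{"x":0.2,"y":0.1,"z":2,"spin":0},{"x":0,"y":0,"z":2.5,"spin":0},{"x":0,"y":0,"z":2,"spin":0},{"x":0,"y":0,"z":0.8,"spin":0},{"x":0,"y":0,"z":0,"spin":0}]'; python3 -m crank '[{"x":0,"y":0,"z":0,"spin":0},{"x":0,"y":0,"z":0,"spin":0},{"x":0,"y":0,"z":0,"spin":0},{"x":0,"y":0,"z":0,"spin":0}]' 50
```

```text
clock: 22.4
eef_pos: [485.4, 166.7, 64.7]
tool_rot: [-3.139, 0.0, 1.596]
force: [0.9, 0.5, 0.2]
width: 85.2
clock: 22.8
eef_pos: [487.3, 167.5, 67.1]
tool_rot: [3.139, -0.001, 1.597]
force: [-0.3, -1.8, 7.2]
width: 66.1
```

```bash
python3 -m crank '[{"x":0,"y":0,"z":-2,"spin":0},{"x":0,"y":0,"z":-3,"spin":0},{"x":0,"y":0,"z":-3,"spin":0},{"x":-2,"y":0,"z":-2,"spin":0},{"x":-4.4,"y":-0.1,"z":-1,"spin":0}]'; python3 -m crank '[{"x":-4.5,"y":-0.1,"z":0,"spin":0},{"x":-4.5,"y":-0.1,"z":0,"spin":0},{"x":-4.5,"y":-0.1,"z":0,"spin":0},{"x":-4.5,"y":-0.1,"z":0,"spin":0},{"x":-4.5,"y":-0.1,"z":0,"spin":0}]';python3 -m crank '[{"x":-4.5,"y":0,"z":0,"spin":0},{"x":-4.5,"y":0,"z":0,"spin":0},{"x":-4.5,"y":0,"z":0,"spin":0},{"x":-2,"y":0,"z":0,"spin":0},{"x":0,"y":0,"z":0,"spin":0}]'; python3 -m crank '[{"x":0,"y":0,"z":0,"spin":0}]';python3 -c "
from h import *; s=st(); im,C=snap('wrist','w15')
for r in vision.boxes_of('bowl0','wrist')[:4]:
  e=r['extent'];print(r, p2w(((e[0]+e[2])/2,(e[1]+e[3])/2),66,C))
"
```

```text
clock: 23.3
eef_pos: [487.9, 107.1, 177.3]
tool_rot: [3.139, -0.003, 1.605]
force: [1.4, -0.3, -2.0]
width: 65.9
clock: 23.8
eef_pos: [487.5, -123.0, 176.0]
tool_rot: [-3.141, -0.0, 1.598]
force: [0.8, 1.0, -0.9]
width: 65.6
clock: 24.3
eef_pos: [490.8, -281.1, 176.4]
tool_rot: [-3.141, 0.004, 1.592]
force: [-0.5, 0.3, -0.6]
width: 66.0
clock: 24.4
eef_pos: [491.4, -276.0, 175.4]
tool_rot: [-3.14, -0.001, 1.597]
force: [-0.1, -0.3, -0.6]
width: 65.5
t24.40 pos [ 491.4 -276.   175.4] rot [-3.1 -0.   1.6] F [-0.1 -0.3 -0.6] w65.5
{'extent': [190.3, 193.2, 319.9, 324.8], 'score': 0.76} [ 493.8 -346.    66. ]
{'extent': [216.8, 81.2, 295.7, 163.6], 'score': 0.64} [ 491.4 -216.4   66. ]
```

View pics/w15.png

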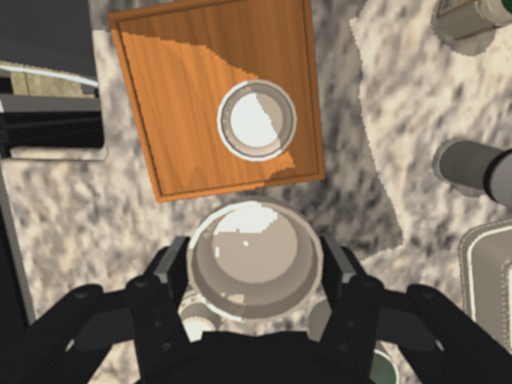

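```bash
python3 -m crank '[{"x":2,"y":0.1,"z":0,"spin":0},{"x":2.1,"y":0.1,"z":2,"spin":0},{"x":2,"y":0,"z":3,"spin":0},{"x":0,"y":0,"z":3,"spin":0},{"x":0,"y":0,"z":1,"spin":0}]'; python3 -m crank '[{"x":0,"y":0,"z":0.5,"spin":0},{"x":0,"y":0,"z":0.5,"spin":0},{"x":0,"y":0,"z":0.5,"spin":0},{"x":0,"y":0,"z":0.3,"spin":0},{"x":0,"y":0,"z":0,"spin":0}]'
```

```text
clock: 25.0
eef_pos: [491.0, -211.6, 82.9]
tool_rot: [-3.136, -0.003, 1.601]
force: [-1.1, -0.6, -1.2]
width: 65.6
clock: 25.5
eef_pos: [491.9, -215.2, 67.1]
tool_rot: [-3.14, -0.0, 1.597]
force: [-0.5, 0.6, -1.6]
width: 65.6
```

```bash
python3 -m crank '[{"x":0,"y":0,"z":0.2,"spin":0},{"x":0,"y":0,"z":0,"spin":0}]'
```

```text
clock: 25.7
eef_pos: [492.2, -215.4, 66.3]
tool_rot: [-3.141, -0.001, 1.597]
force: [-2.3, 1.4, 7.8]
width: 65.7
```

```bash
python3 -m crank '[{"x":0,"y":0,"z":-0.1,"spin":0},{"x":0,"y":0,"z":0,"spin":0},{"x":0,"y":0,"z":0,"spin":0},{"x":0,"y":0,"z":0,"spin":0},{"x":0,"y":0,"z":0,"spin":0}]' 100; python3 -m crank '[{"x":0,"y":0,"z":-2,"spin":0},{"x":0,"y":0,"z":-3,"spin":0},{"x":0,"y":0,"z":-3,"spin":0},{"x":0,"y":0,"z":-1,"spin":0},{"x":-4,"y":0,"z":0,"spin":0}]';python3 -m crank '[{"x":-2,"y":0,"z":0,"spin":0},{"x":0,"y":0,"z":0,"spin":0},{"x":0,"y":0,"z":0,"spin":0}]';python3 -c "
from h import *; s=st(); im,C=snap('wrist','w16')
for r in vision.boxes_of('bowl0','wrist')[:4]:
  e=r['extent'];print(r, p2w(((e[0]+e[2])/2,(e[1]+e[3])/2),84,C))
"
```

```text
clock: 26.2
eef_pos: [491.9, -215.1, 65.9]
tool_rot: [-3.14, -0.0, 1.598]
force: [0.3, 0.3, -0.8]
width: 85.1
clock: 26.7
eef_pos: [495.2, -249.1, 156.4]
tool_rot: [-3.141, -0.006, 1.607]
force: [1.7, -0.2, -0.5]
width: 85.9
clock: 27.0
eef_pos: [493.1, -274.6, 155.2]
tool_rot: [-3.139, -0.002, 1.597]
force: [0.8, 0.8, -0.4]
width: 85.2
t27.00 pos [ 493.1 -274.6  155.2] rot [-3.1 -0.   1.6] F [ 0.8  0.8 -0.4] w85.2
{'extent': [211.1, 78.1, 301.7, 177.0], 'score': 0.77} [ 492.9 -216.3   84. ]
{'extent': [440.3, 143.2, 508.2, 210.2], 'score': 0.58} [ 658.3 -248.3   84. ]
```

View pics/w16.png

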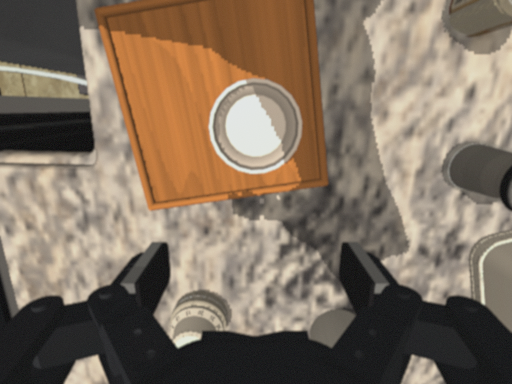

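```bash
python3 -m crank '[{"x":4,"y":0,"z":0,"spin":0},{"x":4.8,"y":0.1,"z":0,"spin":0},{"x":4.8,"y":0.1,"z":0,"spin":0},{"x":4.8,"y":0.1,"z":0,"spin":0},{"x":4.8,"y":0,"z":0,"spin":0}]' 100; python3 -m crank '[{"x":4.8,"y":0,"z":0,"spin":0},{"x":4.8,"y":0,"z":0,"spin":0},{"x":4.8,"y":0,"z":0,"spin":0},{"x":4.8,"y":0,"z":0,"spin":0},{"x":4.8,"y":0,"z":0,"spin":0}]';python3 -m crank '[{"x":4.6,"y":0,"z":0,"spin":0},{"x":0.6,"y":0,"z":2,"spin":0},{"x":0,"y":0,"z":0,"spin":0},{"x":0,"y":0,"z":0,"spin":0}]';python3 -c "
from h import *; s=st(); im,C=snap('wrist','w17')
for r in vision.boxes_of('bowl1','wrist')[:4]:
  e=r['extent'];print(r, p2w(((e[0]+e[2])/2,(e[1]+e[3])/2),86,C))
"
```

```text
clock: 27.6
eef_pos: [489.9, -39.8, 155.8]
tool_rot: [-3.139, -0.001, 1.599]
force: [-0.2, 0.3, 0.7]
width: 85.4
clock: 28.1
eef_pos: [482.5, 200.1, 155.9]
tool_rot: [-3.139, -0.001, 1.6]
force: [0.5, -0.4, -0.1]
width: 85.6
clock: 28.5
eef_pos: [481.7, 248.2, 136.0]
tool_rot: [-3.139, 0.001, 1.598]
force: [-0.1, -1.1, -0.1]
width: 85.6
t28.50 pos [481.7 248.2 136. ] rot [-3.1  0.   1.6] F [-0.1 -1.1 -0.1] w85.6
{'extent': [211.8, 34.5, 317.9, 150.3], 'score': 0.73} [485.9 329.5  86. ]
{'extent': [212.1, 163.5, 304.3, 254.0], 'score': 0.7} [484.1 251.9  86. ]
```

View pics/w17.png

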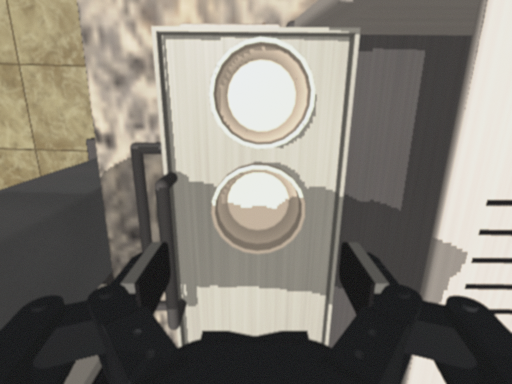

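```bash
python3 -m crank '[{"x":0.2,"y":0.25,"z":2,"spin":0},{"x":0,"y":0,"z":2.5,"spin":0},{"x":0,"y":0,"z":2,"spin":0},{"x":0,"y":0,"z":0.6,"spin":0},{"x":0,"y":0,"z":0,"spin":0}]'; python3 -m crank '[{"x":0,"y":0,"z":0,"spin":0},{"x":0,"y":0,"z":0,"spin":0},{"x":0,"y":0,"z":0,"spin":0},{"x":0,"y":0,"z":0,"spin":0}]' 50
```

```text
clock: 29.1
eef_pos: [485.1, 249.7, 65.3]
tool_rot: [-3.139, 0.0, 1.596]
force: [-0.2, -0.2, 1.0]
width: 85.2
clock: 29.5
eef_pos: [486.5, 250.8, 67.2]
tool_rot: [3.14, -0.001, 1.597]
force: [-0.6, -1.7, 7.7]
width: 63.9
```

```bash
python3 -m crank '[{"x":0,"y":0,"z":0,"spin":0},{"x":0,"y":0,"z":-2,"spin":0},{"x":0,"y":0,"z":-3,"spin":0},{"x":0,"y":0,"z":0,"spin":0}]';python3 -c "
from h import *; s=st(); im,C=snap('wrist','w18')"
```

```text
clock: 29.9
eef_pos: [487.7, 251.4, 119.0]
tool_rot: [3.136, -0.003, 1.597]
force: [0.5, 0.3, -0.1]
width: 64.3
t29.90 pos [487.7 251.4 119. ] rot [ 3.1 -0.   1.6] F [ 0.5  0.3 -0.1] w64.3
```

View pics/w18.png

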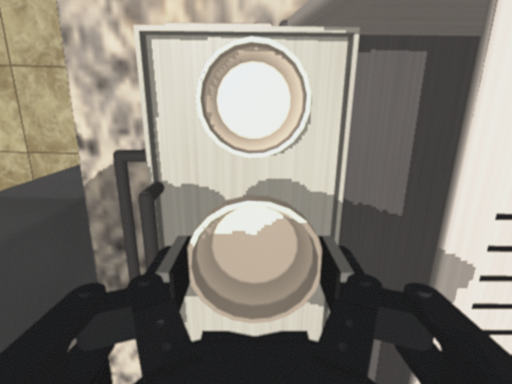

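```bash
python3 -m crank '[{"x":0,"y":0,"z":-3,"spin":0},{"x":-3,"y":0,"z":-3,"spin":0},{"x":-4.5,"y":-0.1,"z":-1,"spin":0},{"x":-4.5,"y":-0.1,"z":0,"spin":0},{"x":-4.5,"y":-0.1,"z":0,"spin":0}]'; python3 -m crank '[{"x":-4.5,"y":-0.1,"z":0,"spin":0},{"x":-4.5,"y":-0.1,"z":0,"spin":0},{"x":-4.5,"y":-0.1,"z":0,"spin":0},{"x":-4.5,"y":-0.1,"z":0,"spin":0},{"x":-4.5,"y":-0.1,"z":0,"spin":0}]';python3 -m crank '[{"x":-4.5,"y":0,"z":0,"spin":0},{"x":-4.5,"y":0,"z":0,"spin":0},{"x":-4.5,"y":0,"z":0,"spin":0},{"x":0,"y":0,"z":0,"spin":0},{"x":0,"y":0,"z":0,"spin":0}]'; python3 -m crank '[{"x":0,"y":0,"z":0,"spin":0}]';python3 -c "
from h import *; s=st(); im,C=snap('wrist','w19')
for r in vision.boxes_of('bowl0','wrist')[:4]:
  e=r['extent'];print(r, p2w(((e[0]+e[2])/2,(e[1]+e[3])/2),84,C))
"
```

```text
clock: 30.45
eef_pos: [486.1, 84.8, 185.1]
tool_rot: [-3.14, -0.001, 1.599]
force: [0.5, -0.6, -0.9]
width: 64.6
clock: 30.95
eef_pos: [487.0, -140.5, 184.5]
tool_rot: [-3.139, -0.001, 1.598]
force: [0.9, 0.2, -2.6]
width: 64.5
clock: 31.45
eef_pos: [490.2, -275.0, 184.3]
tool_rot: [-3.139, -0.001, 1.595]
force: [0.4, 1.1, -1.5]
width: 64.4
clock: 31.55
eef_pos: [491.0, -272.3, 184.2]
tool_rot: [-3.139, -0.003, 1.599]
force: [0.5, 0.3, -1.6]
width: 64.2
t31.55 pos [ 491.  -272.3  184.2] rot [-3.1 -0.   1.6] F [ 0.5  0.3 -1.6] w64.2
{'extent': [189.8, 195.5, 323.4, 322.9], 'score': 0.9} [ 494.7 -336.9   84. ]
{'extent': [219.1, 83.3, 297.8, 169.4], 'score': 0.59} [ 492.5 -215.1   84. ]
```

View pics/w19.png

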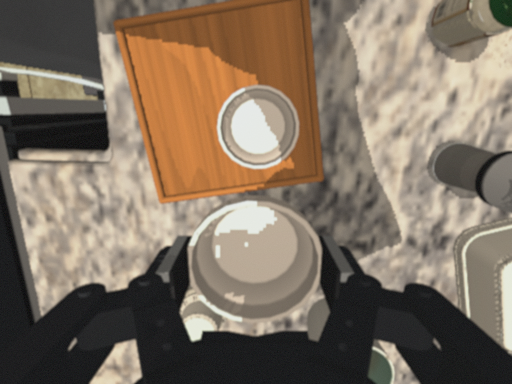

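```bash
python3 -m crank '[{"x":2,"y":0.1,"z":0,"spin":0},{"x":2,"y":0.2,"z":1,"spin":0},{"x":1.7,"y":0,"z":3,"spin":0},{"x":0,"y":0,"z":3,"spin":0},{"x":0,"y":0,"z":1,"spin":0}]'; python3 -m crank '[{"x":0,"y":0,"z":0.5,"spin":0},{"x":0,"y":0,"z":0.5,"spin":0},{"x":0,"y":0,"z":0.5,"spin":0},{"x":0,"y":0,"z":0.3,"spin":0},{"x":0,"y":0,"z":0,"spin":0}]';  python3 -m crank '[{"x":0,"y":0,"z":0.2,"spin":0},{"x":0,"y":0,"z":0,"spin":0}]'
```

```text
clock: 32.15
eef_pos: [491.6, -213.7, 102.7]
tool_rot: [-3.136, -0.003, 1.601]
force: [0.5, -0.1, -1.7]
width: 64.4
clock: 32.65
eef_pos: [493.0, -217.7, 87.5]
tool_rot: [-3.141, 0.001, 1.597]
force: [0.5, -1.1, 1.0]
width: 64.2
clock: 32.85
eef_pos: [492.4, -216.7, 85.0]
tool_rot: [-3.14, -0.001, 1.598]
force: [-0.4, 1.0, -0.0]
width: 64.0
```

```bash
python3 -m crank '[{"x":0,"y":0,"z":0.15,"spin":0},{"x":0,"y":0,"z":0,"spin":0}]'
```

```text
clock: 33.05
eef_pos: [492.5, -216.7, 84.5]
tool_rot: [-3.141, -0.002, 1.598]
force: [-2.1, 2.4, 10.4]
width: 64.2
```

```bash
python3 -m crank '[{"x":0,"y":0,"z":-0.1,"spin":0},{"x":0,"y":0,"z":0,"spin":0},{"x":0,"y":0,"z":0,"spin":0},{"x":0,"y":0,"z":0,"spin":0},{"x":0,"y":0,"z":0,"spin":0}]' 100; python3 -m crank '[{"x":0,"y":0,"z":-2,"spin":0},{"x":0,"y":0,"z":-3,"spin":0},{"x":0,"y":0,"z":-2,"spin":0},{"x":0,"y":0,"z":-1,"spin":0},{"x":-4,"y":0,"z":0,"spin":0}]';python3 -m crank '[{"x":-2,"y":0,"z":0,"spin":0},{"x":0,"y":0,"z":0,"spin":0},{"x":0,"y":0,"z":0,"spin":0}]';python3 -c "
from h import *; s=st(); im,C=snap('wrist','w20')
for r in vision.boxes_of('bowl0','wrist')[:4]:
  e=r['extent'];print(r, p2w(((e[0]+e[2])/2,(e[1]+e[3])/2),102,C))
"
```

```text
clock: 33.55
eef_pos: [492.4, -217.0, 84.3]
tool_rot: [-3.14, -0.0, 1.598]
force: [1.0, 0.2, -0.5]
width: 85.5
clock: 34.05
eef_pos: [495.6, -251.0, 164.6]
tool_rot: [-3.141, -0.006, 1.607]
force: [1.0, -0.3, 0.3]
width: 85.4
clock: 34.35
eef_pos: [493.7, -276.6, 163.7]
tool_rot: [-3.139, -0.002, 1.597]
force: [-0.2, 0.7, 0.4]
width: 85.2
t34.35 pos [ 493.7 -276.6  163.7] rot [-3.1 -0.   1.6] F [-0.2  0.7  0.4] w85.2
{'extent': [206.8, 75.3, 304.5, 174.4], 'score': 0.56} [ 492.8 -215.9  102. ]
```

View pics/w20.png

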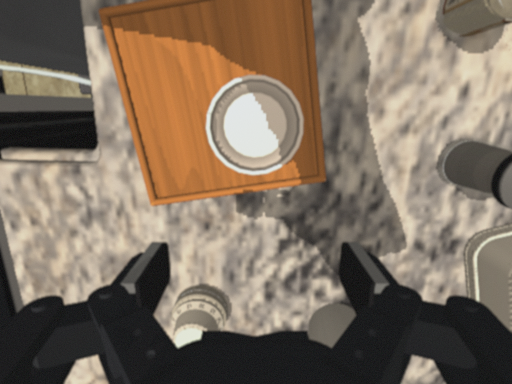

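```bash
python3 -m crank '[{"x":4.5,"y":0.1,"z":0,"spin":0},{"x":4.8,"y":0.1,"z":0,"spin":0},{"x":4.8,"y":0.1,"z":0,"spin":0},{"x":4.8,"y":0.1,"z":0,"spin":0},{"x":4.8,"y":0.1,"z":0,"spin":0}]' 100; python3 -m crank '[{"x":4.8,"y":0.1,"z":0,"spin":0},{"x":4.8,"y":0,"z":0,"spin":0},{"x":4.8,"y":0,"z":0,"spin":0},{"x":4.8,"y":0,"z":0,"spin":0},{"x":4.8,"y":0,"z":0,"spin":0}]';python3 -m crank '[{"x":4.8,"y":0,"z":0,"spin":0},{"x":4.8,"y":0,"z":0,"spin":0},{"x":3.2,"y":0,"z":2,"spin":0},{"x":0,"y":0,"z":0.5,"spin":0},{"x":0,"y":0,"z":0,"spin":0}]';python3 -m crank '[{"x":0,"y":0,"z":0,"spin":0}]';python3 -c "
from h import *; s=st(); im,C=snap('wrist','w21')
for r in vision.boxes_of('bowl1','wrist')[:4]:
  e=r['extent'];print(r, p2w(((e[0]+e[2])/2,(e[1]+e[3])/2),86,C))
"
```

```text
clock: 34.95
eef_pos: [492.2, -36.7, 164.3]
tool_rot: [-3.139, -0.001, 1.599]
force: [1.7, 1.2, -0.4]
width: 85.3
clock: 35.45
eef_pos: [486.0, 203.2, 164.4]
tool_rot: [-3.139, -0.001, 1.6]
force: [0.9, 0.5, -0.2]
width: 85.2
clock: 35.95
eef_pos: [481.8, 328.6, 138.2]
tool_rot: [-3.137, 0.001, 1.601]
force: [0.1, -1.3, -0.6]
width: 85.5
clock: 36.05
eef_pos: [483.8, 326.6, 139.9]
tool_rot: [-3.14, 0.001, 1.596]
force: [0.5, 0.2, 0.6]
width: 85.5
t36.05 pos [483.8 326.6 139.9] rot [-3.1  0.   1.6] F [0.5 0.2 0.6] w85.5
{'extent': [212.0, 161.1, 305.8, 252.9], 'score': 0.57} [486.8 330.2  86. ]
```

View pics/w21.png

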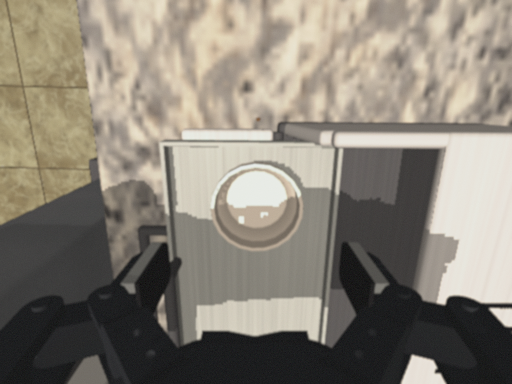

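```bash
python3 -m crank '[{"x":0.3,"y":0.2,"z":2,"spin":0},{"x":0,"y":0,"z":2.5,"spin":0},{"x":0,"y":0,"z":2,"spin":0},{"x":0,"y":0,"z":1,"spin":0},{"x":0,"y":0,"z":0,"spin":0}]'; python3 -m crank '[{"x":0,"y":0,"z":0,"spin":0},{"x":0,"y":0,"z":0,"spin":0},{"x":0,"y":0,"z":0,"spin":0},{"x":0,"y":0,"z":0,"spin":0}]' 50; python3 -m crank '[{"x":0,"y":0,"z":-2,"spin":0},{"x":0,"y":0,"z":-3,"spin":0},{"x":0,"y":0,"z":-3,"spin":0},{"x":0,"y":0,"z":-3,"spin":0},{"x":-3,"y":0,"z":-3,"spin":0}]'
```

```text
clock: 36.65
eef_pos: [485.5, 329.9, 64.1]
tool_rot: [-3.138, 0.001, 1.596]
force: [-0.6, 0.3, 0.2]
width: 85.6
clock: 37.05
eef_pos: [487.4, 330.9, 66.9]
tool_rot: [3.14, -0.002, 1.597]
force: [-0.8, -0.8, 5.4]
width: 65.7
clock: 37.55
eef_pos: [486.3, 305.3, 206.3]
tool_rot: [-3.141, -0.004, 1.605]
force: [0.6, -0.3, -1.5]
width: 65.1
```

```bash
python3 -m crank '[{"x":-4.5,"y":-0.1,"z":0,"spin":0},{"x":-4.8,"y":-0.1,"z":0,"spin":0},{"x":-4.8,"y":-0.1,"z":0,"spin":0},{"x":-4.8,"y":-0.1,"z":0,"spin":0},{"x":-4.8,"y":-0.1,"z":0,"spin":0}]'; python3 -m crank '[{"x":-4.8,"y":-0.1,"z":0,"spin":0},{"x":-4.8,"y":-0.1,"z":0,"spin":0},{"x":-4.8,"y":-0.1,"z":0,"spin":0},{"x":-4.8,"y":-0.1,"z":0,"spin":0},{"x":-4.8,"y":-0.1,"z":0,"spin":0}]';python3 -m crank '[{"x":-4.8,"y":0,"z":0,"spin":0},{"x":-4.8,"y":0,"z":0,"spin":0},{"x":0,"y":0,"z":0,"spin":0},{"x":0,"y":0,"z":0,"spin":0}]'; python3 -m crank '[{"x":0,"y":0,"z":0,"spin":0}]';python3 -c "
from h import *; s=st(); im,C=snap('wrist','w22')
for r in vision.boxes_of('bowl0','wrist')[:4]:
  e=r['extent'];print(r, p2w(((e[0]+e[2])/2,(e[1]+e[3])/2),102,C))
"
```

```text
clock: 38.05
eef_pos: [488.1, 62.1, 205.7]
tool_rot: [3.141, -0.001, 1.598]
force: [1.3, 0.8, -1.5]
width: 65.0
clock: 38.55
eef_pos: [489.5, -178.3, 205.6]
tool_rot: [3.141, -0.0, 1.597]
force: [1.5, 0.3, -2.0]
width: 65.5
clock: 38.95
eef_pos: [491.4, -274.0, 205.3]
tool_rot: [-3.141, 0.0, 1.594]
force: [0.7, 0.9, -0.3]
width: 65.6
clock: 39.05
eef_pos: [492.3, -270.9, 204.7]
tool_rot: [-3.14, -0.002, 1.599]
force: [0.2, 0.1, -1.7]
width: 65.6
t39.05 pos [ 492.3 -270.9  204.7] rot [-3.1 -0.   1.6] F [ 0.2  0.1 -1.7] w65.6
{'extent': [219.3, 87.9, 294.4, 172.3], 'score': 0.65} [ 492.7 -217.   102. ]
{'extent': [187.6, 195.7, 326.8, 325.9], 'score': 0.64} [ 496.7 -338.8  102. ]
```

View pics/w22.png

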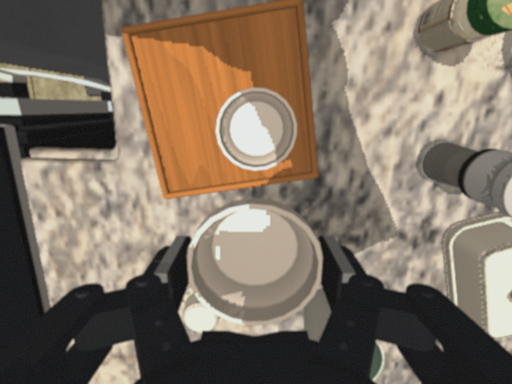

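```bash
python3 -m crank '[{"x":2,"y":0.1,"z":0,"spin":0},{"x":2,"y":0.1,"z":2,"spin":0},{"x":1.5,"y":0,"z":3,"spin":0},{"x":0,"y":0,"z":2.5,"spin":0},{"x":0,"y":0,"z":0.8,"spin":0}]'; python3 -m crank '[{"x":0,"y":0,"z":0.5,"spin":0},{"x":0,"y":0,"z":0.5,"spin":0},{"x":0,"y":0,"z":0.5,"spin":0},{"x":0,"y":0,"z":0.2,"spin":0},{"x":0,"y":0,"z":0,"spin":0}]';  python3 -m crank '[{"x":0,"y":0,"z":0.2,"spin":0},{"x":0,"y":0,"z":0,"spin":0}]'
```

```text
clock: 39.65
eef_pos: [491.8, -214.0, 119.6]
tool_rot: [-3.137, -0.003, 1.601]
force: [-0.2, 0.1, -1.1]
width: 65.6
clock: 40.15
eef_pos: [493.1, -217.7, 105.0]
tool_rot: [-3.141, 0.0, 1.597]
force: [0.7, -0.1, 1.1]
width: 65.3
clock: 40.35
eef_pos: [493.6, -218.2, 103.5]
tool_rot: [3.141, 0.002, 1.597]
force: [0.5, -0.9, 5.8]
width: 65.6
```

```bash
python3 -m crank '[{"x":0,"y":0,"z":0.1,"spin":0},{"x":0,"y":0,"z":0,"spin":0}]'; python3 -m crank '[{"x":0,"y":0,"z":-0.1,"spin":0},{"x":0,"y":0,"z":0,"spin":0},{"x":0,"y":0,"z":0,"spin":0},{"x":0,"y":0,"z":0,"spin":0},{"x":0,"y":0,"z":0,"spin":0}]' 100; python3 -m crank '[{"x":0,"y":0,"z":-2,"spin":0},{"x":0,"y":0,"z":-3,"spin":0},{"x":0,"y":0,"z":-2,"spin":0},{"x":0,"y":0,"z":-1,"spin":0},{"x":-4,"y":0,"z":0,"spin":0}]';python3 -m crank '[{"x":-2,"y":0,"z":0,"spin":0},{"x":0,"y":0,"z":0,"spin":0},{"x":0,"y":0,"z":0,"spin":0}]';python3 -c "
from h import *; s=st(); im,C=snap('wrist','w23');snap('scene','s23')
for r in vision.boxes_of('bowl0','wrist')[:4]:
  e=r['extent'];print(r, p2w(((e[0]+e[2])/2,(e[1]+e[3])/2),120,C))
"
```

```text
clock: 40.55
eef_pos: [493.9, -218.6, 103.3]
tool_rot: [3.14, 0.002, 1.597]
force: [-0.9, -0.5, 11.9]
width: 65.5
clock: 41.05
eef_pos: [492.4, -216.9, 102.3]
tool_rot: [-3.14, -0.0, 1.598]
force: [-0.4, -0.1, -0.8]
width: 85.7
clock: 41.55
eef_pos: [495.7, -251.1, 182.6]
tool_rot: [-3.141, -0.006, 1.607]
force: [0.7, -0.6, 0.3]
width: 85.8
clock: 41.85
eef_pos: [493.7, -276.5, 181.7]
tool_rot: [-3.139, -0.002, 1.597]
force: [0.2, 1.2, 0.0]
width: 85.0
t41.85 pos [ 493.7 -276.5  181.7] rot [-3.1 -0.   1.6] F [0.2 1.2 0. ] w85.0
{'extent': [207.0, 79.1, 308.9, 177.9], 'score': 0.64} [ 494.5 -218.3  120. ]
```

View pics/w23.png

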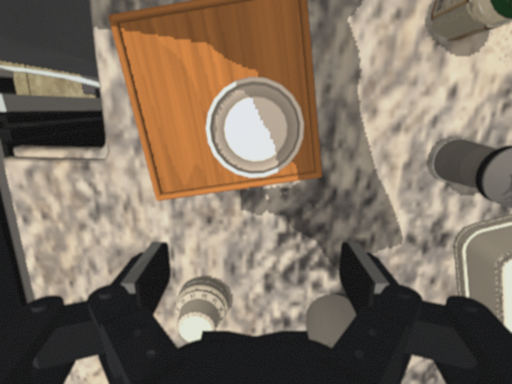

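View pics/s23.png

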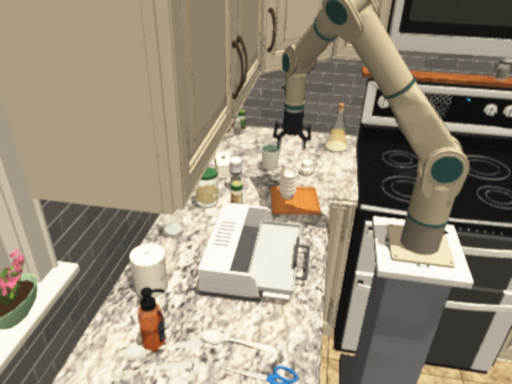

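```bash
python3 -m crank '[{"x":4.5,"y":0,"z":0,"spin":0},{"x":4.8,"y":0,"z":0,"spin":0},{"x":4.8,"y":-0.5,"z":0,"spin":0},{"x":4.8,"y":-0.7,"z":0,"spin":0},{"x":4.8,"y":-0.7,"z":0,"spin":0}]' 27; python3 -m crank '[{"x":4.8,"y":-0.9,"z":0,"spin":0},{"x":4.8,"y":-1,"z":0,"spin":0},{"x":4.8,"y":-1,"z":0,"spin":0},{"x":4.8,"y":-1,"z":0,"spin":0},{"x":4.5,"y":-0.9,"z":0,"spin":0}]'; python3 -m crank '[{"x":0.8,"y":0,"z":2,"spin":0},{"x":0,"y":0,"z":3,"spin":0},{"x":0,"y":0,"z":1,"spin":0},{"x":0,"y":0,"z":0,"spin":0},{"x":0,"y":0,"z":0,"spin":0}]';python3 -c "
from h import *; s=st(); im,C=snap('wrist','w24')
for r in vision.place_of('rack_bar','wrist')[:2]: print(r,p2w(r['point'],78,C))"
```

```text
clock: 42.5
eef_pos: [468.1, -37.7, 182.4]
tool_rot: [-3.14, -0.001, 1.599]
force: [0.1, 0.5, 0.3]
width: 23.0
clock: 43.0
eef_pos: [412.8, 198.1, 182.7]
tool_rot: [-3.139, -0.001, 1.6]
force: [1.2, -0.3, 0.3]
width: 23.0
clock: 43.5
eef_pos: [414.7, 202.6, 123.4]
tool_rot: [-3.14, -0.0, 1.596]
force: [-0.7, -0.3, -0.2]
width: 23.3
t43.50 pos [414.7 202.6 123.4] rot [-3.1 -0.   1.6] F [-0.7 -0.3 -0.2] w23.3
{'point': [262.2, 209.8], 'score': 0.63} [419.9 207.4  78. ]
```

View pics/w24.png

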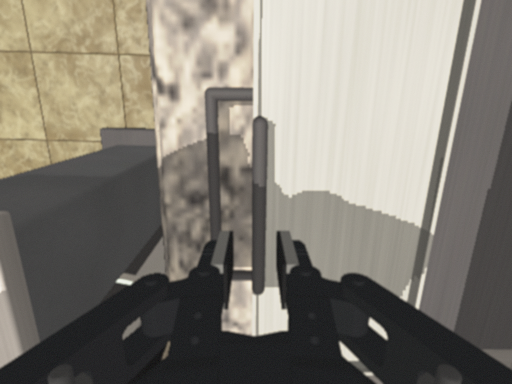

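```bash
python3 -m crank '[{"x":0.6,"y":0.2,"z":2,"spin":0},{"x":0,"y":0,"z":2,"spin":0},{"x":0,"y":0,"z":1.8,"spin":0},{"x":0,"y":0,"z":0,"spin":0},{"x":0,"y":0,"z":0,"spin":0}]'; python3 -m crank '[{"x":0,"y":0,"z":0,"spin":0},{"x":0,"y":0,"z":0,"spin":0},{"x":0,"y":0,"z":0,"spin":0},{"x":0,"y":0,"z":0,"spin":0}]' 0;  python3 -m crank '[{"x":0,"y":1.5,"z":0,"spin":0},{"x":0,"y":2.5,"z":0,"spin":0},{"x":0,"y":2.5,"z":0,"spin":0},{"x":0,"y":2.5,"z":0,"spin":0},{"x":0,"y":1.5,"z":0,"spin":0}]'
```

```text
clock: 44.1
eef_pos: [416.6, 208.8, 65.5]
tool_rot: [-3.141, -0.001, 1.597]
force: [0.4, -0.1, 0.1]
width: 23.1
clock: 44.5
eef_pos: [417.0, 209.1, 66.0]
tool_rot: [3.141, -0.001, 1.597]
force: [0.1, 0.2, 6.5]
width: 7.6
clock: 45.0
eef_pos: [523.3, 211.1, 66.0]
tool_rot: [3.14, 0.0, 1.597]
force: [-1.0, -1.1, 8.4]
width: 7.8
```

```bash
python3 -m crank '[{"x":0,"y":0.6,"z":0,"spin":0},{"x":0,"y":0.4,"z":0,"spin":0},{"x":0,"y":0.3,"z":0,"spin":0},{"x":0,"y":0,"z":0,"spin":0}]';python3 -m crank '[{"x":0,"y":0.4,"z":0,"spin":0},{"x":0,"y":0,"z":0,"spin":0}]'
```

```text
clock: 45.4
eef_pos: [533.1, 211.3, 66.0]
tool_rot: [-3.139, -0.0, 1.597]
force: [-3.9, -2.6, 11.2]
width: 7.6
clock: 45.6
eef_pos: [533.1, 211.3, 65.9]
tool_rot: [-3.131, -0.001, 1.597]
force: [-13.2, -3.2, 19.4]
width: 7.7
```

```bash
python3 -m crank '[{"x":0,"y":-0.4,"z":0,"spin":0},{"x":0,"y":0,"z":0,"spin":0},{"x":0,"y":0,"z":0,"spin":0},{"x":0,"y":0,"z":0,"spin":0},{"x":0,"y":0,"z":-2,"spin":0}]' 27; python3 -m crank '[{"x":0,"y":0,"z":-3,"spin":0},{"x":0,"y":-4,"z":-1,"spin":0},{"x":0,"y":-4.5,"z":0,"spin":0},{"x":0,"y":-4.5,"z":0,"spin":0},{"x":0,"y":-2,"z":0,"spin":0}]';python3 -m crank '[{"x":0,"y":0,"z":1,"spin":0},{"x":0,"y":0,"z":2,"spin":0},{"x":0,"y":0,"z":0,"spin":0},{"x":0,"y":0,"z":0,"spin":0}]';python3 -c "
from h import *; s=st(); im,C=snap('wrist','w25');
for k,z in [('door_bar',30),('rack_bar',78)]:
  for r in vision.place_of(k,'wrist')[:2]: print(k,r,p2w(r['point'],z,C))"
```

```text
clock: 46.1
eef_pos: [532.4, 212.1, 82.7]
tool_rot: [-3.136, 0.001, 1.598]
force: [-0.6, 0.1, -1.2]
width: 23.4
clock: 46.6
eef_pos: [379.3, 207.9, 124.6]
tool_rot: [-3.135, -0.001, 1.599]
force: [0.5, 0.5, -0.7]
width: 22.8
clock: 47.0
eef_pos: [385.2, 207.9, 94.6]
tool_rot: [-3.14, 0.0, 1.597]
force: [-0.2, -0.2, -0.8]
width: 23.2
t47.00 pos [385.2 207.9  94.6] rot [-3.1  0.   1.6] F [-0.2 -0.2 -0.8] w23.2
door_bar {'point': [246.3, 212.3], 'score': 0.56} [379.1 203.2  30. ]
```

View pics/w25.png

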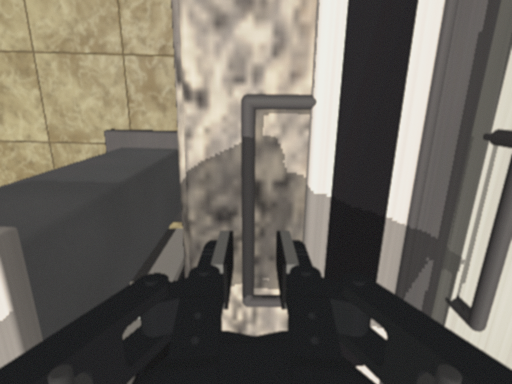

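```bash
python3 -m crank '[{"x":0,"y":-0.5,"z":2,"spin":0},{"x":0,"y":0,"z":2,"spin":0},{"x":0,"y":0,"z":2,"spin":0},{"x":0,"y":0,"z":1.8,"spin":0},{"x":0,"y":0,"z":0,"spin":0}]'; python3 -m crank '[{"x":0,"y":0,"z":0,"spin":0},{"x":0,"y":0,"z":0,"spin":0},{"x":0,"y":0,"z":0,"spin":0},{"x":0,"y":0,"z":0,"spin":0}]' 0
```

```text
clock: 47.65
eef_pos: [378.6, 207.9, 15.8]
tool_rot: [-3.138, -0.001, 1.597]
force: [-0.1, 0.2, 0.1]
width: 23.2
clock: 48.05
eef_pos: [380.1, 207.9, 17.5]
tool_rot: [3.14, 0.0, 1.597]
force: [2.2, -1.9, 1.3]
width: 7.5
```

```bash
python3 -m crank '[{"x":0,"y":0.03,"z":-0.88,"spin":0},{"x":0,"y":0.15,"z":-1.24,"spin":0},{"x":0,"y":0.28,"z":-1.22,"spin":0},{"x":0,"y":0.39,"z":-1.19,"spin":0},{"x":0,"y":0,"z":0,"spin":0}]'; python3 -m crank '[{"x":0,"y":0.51,"z":-1.14,"spin":0},{"x":0,"y":0.62,"z":-1.08,"spin":0},{"x":0,"y":0.73,"z":-1.02,"spin":0},{"x":0,"y":0,"z":0,"spin":0}]'
```

```text
clock: 48.55
eef_pos: [388.3, 208.0, 63.2]
tool_rot: [3.141, -0.0, 1.598]
force: [0.6, -2.9, 1.4]
width: 7.2
clock: 48.95
eef_pos: [404.7, 208.3, 94.6]
tool_rot: [-3.137, -0.0, 1.598]
force: [-2.6, -3.7, 4.3]
width: 7.1
```

```bash
python3 -m crank '[{"x":0,"y":0.82,"z":-0.94,"spin":0},{"x":0,"y":0.92,"z":-0.85,"spin":0},{"x":0,"y":0.99,"z":-0.76,"spin":0},{"x":0,"y":1.07,"z":-0.65,"spin":0},{"x":0,"y":0,"z":0,"spin":0}]'; python3 -m crank '[{"x":0,"y":1.12,"z":-0.54,"spin":0},{"x":0,"y":1.17,"z":-0.43,"spin":0},{"x":0,"y":1.21,"z":-0.31,"spin":0},{"x":0,"y":0,"z":0,"spin":0}]';python3 -c "
from h import *; s=st(); im,C=snap('wrist','w26')"
```

```text
clock: 49.45
eef_pos: [436.4, 209.0, 125.8]
tool_rot: [-3.124, -0.002, 1.599]
force: [-15.6, -4.2, 22.8]
width: 7.1
clock: 49.85
eef_pos: [476.9, 209.7, 141.4]
tool_rot: [-3.135, -0.003, 1.597]
force: [-12.4, -5.8, 36.0]
width: 7.3
t49.85 pos [476.9 209.7 141.4] rot [-3.1 -0.   1.6] F [-12.4  -5.8  36. ] w7.3
```

View pics/w26.png

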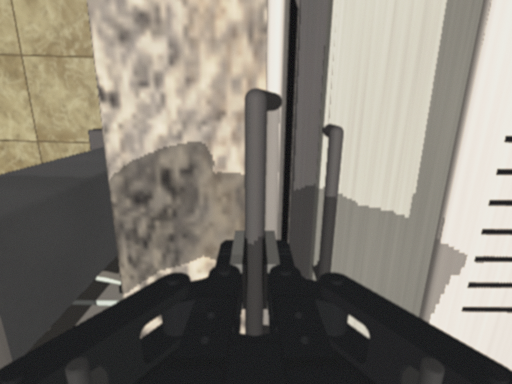

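```bash
python3 -m crank '[{"x":0,"y":0.5,"z":-0.4,"spin":0},{"x":0,"y":0.8,"z":-0.1,"spin":0},{"x":0,"y":0.8,"z":-0.1,"spin":0},{"x":0,"y":0,"z":0,"spin":0}]'; python3 -m crank '[{"x":0,"y":0.8,"z":0,"spin":0},{"x":0,"y":0.8,"z":0,"spin":0},{"x":0,"y":0,"z":0,"spin":0}]'
```

```text
clock: 50.3
eef_pos: [497.9, 210.4, 144.1]
tool_rot: [-3.135, -0.0, 1.597]
force: [-2.4, -4.5, 4.2]
width: 7.2
clock: 50.6
eef_pos: [515.4, 210.8, 144.8]
tool_rot: [-3.138, -0.0, 1.597]
force: [-1.9, -3.4, 5.5]
width: 7.5
```

```bash
python3 -m crank '[{"x":0,"y":0.6,"z":0,"spin":0},{"x":0,"y":0.5,"z":0.1,"spin":0},{"x":0,"y":0,"z":0,"spin":0}]'; python3 -m crank '[{"x":0,"y":0.4,"z":0.1,"spin":0},{"x":0,"y":0.2,"z":0,"spin":0},{"x":0,"y":0,"z":0,"spin":0}]'
```

```text
clock: 50.9
eef_pos: [525.5, 211.0, 143.5]
tool_rot: [-3.136, -0.0, 1.597]
force: [-2.2, -3.9, 6.6]
width: 7.3
clock: 51.2
eef_pos: [531.1, 210.8, 141.9]
tool_rot: [-3.136, 0.001, 1.597]
force: [-3.1, -5.4, 2.6]
width: 7.6
```

```bash
python3 -m crank '[{"x":0,"y":0.3,"z":0.05,"spin":0},{"x":0,"y":0.2,"z":0,"spin":0},{"x":0,"y":0,"z":0,"spin":0}]'; python3 -m crank '[{"x":0,"y":0.3,"z":0,"spin":0},{"x":0,"y":0,"z":0,"spin":0}]'
```

```text
clock: 51.5
eef_pos: [531.2, 210.8, 141.8]
tool_rot: [-3.125, -0.001, 1.598]
force: [-14.4, -6.1, 16.4]
width: 7.6
clock: 51.7
eef_pos: [531.2, 210.9, 141.8]
tool_rot: [-3.119, -0.001, 1.598]
force: [-21.8, -6.2, 22.7]
width: 7.7
```

```bash
python3 -m crank '[{"x":0,"y":-0.4,"z":0,"spin":0},{"x":0,"y":0,"z":0,"spin":0},{"x":0,"y":0,"z":0,"spin":0},{"x":0,"y":0,"z":0,"spin":0},{"x":0,"y":-0.4,"z":0,"spin":0}]' 45; python3 -m crank '[{"x":0,"y":0,"z":-2,"spin":0},{"x":0,"y":0,"z":-2,"spin":0},{"x":0,"y":0,"z":-2,"spin":0},{"x":0,"y":-0.5,"z":0,"spin":0},{"x":0,"y":0,"z":0,"spin":0}]';python3 -c "
from h import *; s=st(); im,C=snap('wrist','w27')
for k,z in [('door_bar',152),('rack_bar',78)]:
  for r in vision.place_of(k,'wrist')[:2]: print(k,r,p2w(r['point'],z,C))"
```

```text
clock: 52.2
eef_pos: [533.9, 212.3, 142.4]
tool_rot: [-3.141, -0.0, 1.598]
force: [-0.7, 0.2, 0.3]
width: 38.2
clock: 52.7
eef_pos: [527.3, 212.4, 202.3]
tool_rot: [-3.139, -0.001, 1.598]
force: [-0.4, -0.2, -0.3]
width: 38.4
t52.70 pos [527.3 212.4 202.3] rot [-3.1 -0.   1.6] F [-0.4 -0.2 -0.3] w38.4
door_bar {'point': [259.2, 222.5], 'score': 0.96} [530.8 205.6 152. ]
rack_bar {'point': [262.7, 192.8], 'score': 0.71} [535.2 205.5  78. ]
```

View pics/w27.png

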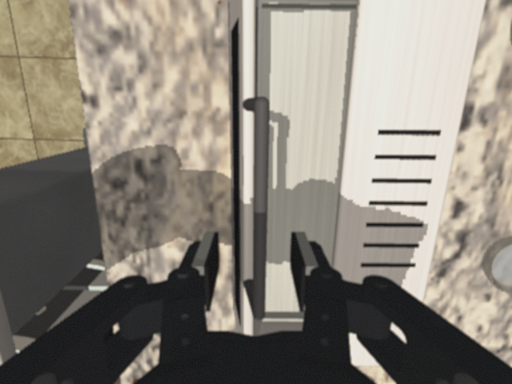

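```bash
python3 -m crank '[{"x":0,"y":-3,"z":-2,"spin":0},{"x":0,"y":-4,"z":-1,"spin":0},{"x":0,"y":-3,"z":0,"spin":0},{"x":0,"y":0,"z":0,"spin":0},{"x":0,"y":0,"z":0,"spin":0}]';python3 -c "
from h import *; s=st(); snap('scene','s28')
im,C=snap('top','t28')
im=cv2.imread('pics/s28.png'); im2=cv2.imread('pics/t28.png')
cv2.imwrite('pics/f28.png',np.vstack([cv2.resize(im[140:310,180:350],(560,300)) ,cv2.resize(im2[120:280,130:430],(560,300))]))
for k,z in [('mug',0),('timer',0),('spoon',0),('grinder',0),('jar_a',0)]:
  for r in vision.place_of(k,'top')[:1]: print(k,r,p2w(r['point'],z,C))"
```

```text
clock: 53.35
eef_pos: [428.2, 209.7, 232.5]
tool_rot: [-3.14, -0.0, 1.599]
force: [0.9, -0.6, 0.6]
width: 38.6
t53.35 pos [428.2 209.7 232.5] rot [-3.1 -0.   1.6] F [ 0.9 -0.6  0.6] w38.6
mug {'point': [396.1, 191.4], 'score': 0.67} [ 595.7 -487.9   -0. ]
timer {'point': [392.3, 233.3], 'score': 0.76} [ 431.2 -439.6    0. ]
grinder {'point': [332.0, 165.8], 'score': 0.8} [ 720.5 -270.6   -0. ]
jar_a {'point': [292.4, 175.7], 'score': 0.59} [ 686.2 -117.1    0. ]
```

View pics/f28.png

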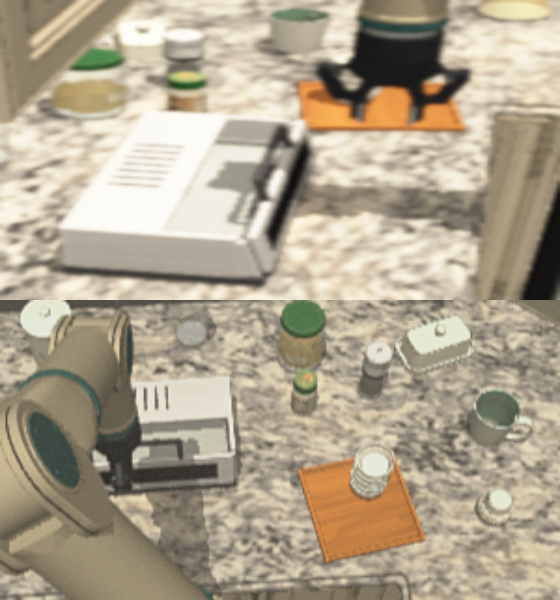

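```bash
python3 -c "
from cell import ctrl; print(ctrl.finish_job())"
```

```text
the job is handed in; nothing more can be done
None
```

The bowl warmer is emptied and shut again, and I handed the job in after about 53 s of the 210 s allowed. No verdict comes back.

**What was done:**
- I pulled the door down to its stop and drew the rack out 120 mm to its stop.
- All four bowls were present. I nested them one after another in bowl0 on the tray; none slipped.
- I pushed the empty rack home to its stop, then raised the door until it was shut. The door was never raised while the rack was out.

**Last checks:**
- **Stack:** the last pictures show one upright stack of five bowls on the tray. I saw no knock to bowl0; the stack stayed within about 3 mm of the same place.
- **Door and rack:** the rack stopped at the same position it started from, and the door bar stopped at x of about 531 mm. That matches a fully shut door. The highest force I read was about 36 N at the wrist, while raising the door.
- **Bystanders:** the mug, timer and jar were within about 3 mm of their first readings.

**Disagreements and gaps:**
- **Door at the start:** its bar was about 11 mm short of the shut position, so the door was probably slightly ajar. It is now against its stop.
- **Grinder:** the detector gave a point about 20 mm from its first reading. It is in the same place in the pictures and the arm never went near it, so I put this down to the detector.
- **Spoon:** the detector did not report it in the last picture, so I did not re-measure it. The arm never came down near it.

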